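# Rack the porcelain jars and flag the rack as complete

## Robot

A 6-joint arm with a two-finger parallel gripper is mounted at the origin on the work surface. World frame = base frame: x ahead of the robot, y to its left, z up, the work surface at z = 0. Lengths are in mm, angles in rad, forces in N, time in s.
With the tool pointing down it reaches from about 300 to 875 mm from the base axis. Payload 6.4 kg.
Tool frame: the origin (TCP) lies on the centre line of the jaws, within the pads' length; the fingertips stand 25 mm ahead of it and the grasp point (between the pads) lies 6 mm ahead of it; z points along the fingers, y is the line along which they close (so a half turn about z gives the same grasp; the last joint's range is limited). The gripper opens to 85 mm and grips with 20 to 120 N. Pads are 22 mm wide; open, the fingers measure 114 mm over their backs; the gripper's body (76 mm by 85 mm) begins 54 mm behind the grasp point. The pads swing forward as they close: fully open they stand 13 mm farther back than shut.
Start: joints at [1.14, 0.181, 1.607, -0, 1.354, -0.206], TCP at [128.161, 560.55, 256.288] pointing down, gripper open.
Joint ranges: [-2.99, 2.99], [-0.89, 2.07], [0.3, 2.58], [-1.14, 4.28], [0, 2.63], [-3.12, 3.12]. Speed limits (rad/s): [2.57, 2.57, 3.01, 3.14, 3.14, 3.14].

## Interface

Orientations are given as a unit quaternion [w, x, y, z].
In Python, from plant import env, cams gives the robot as it stands. The module is installed in compiled form; this text tells all that it offers.
- The arm moves only by the tool move_arm, never from a script. Its argument "moves" is a list of rows, each a list of 3 entries, a list of its own where there are three numbers: the shift along the tool's x, y, z as a fraction of full scale, then the turn about the tool's z as a fraction of full scale, then the closure, from 0 (fully open) to 1 (shut). A call has 1 to 20 rows; each row is the pose to reach, as a shift and turn from the pose commanded when the call began, along the tool's axes at that moment; what a row does not reach only later rows make up. Full scale, the value 1, is 0.1 m for a shift and 90 degrees for a turn. A row lasts 1/10 s, in which the tool goes at most 50 mm and 8.59 degrees, less where a joint would pass 70% of its speed; a pose out of reach is approached as far as the arm can. A call with a number of a shift or a turn outside -1 to 1 is refused whole. A call with a gripper value outside its range is refused whole. The fingers move at their own pace and stop on an object; "newtons" is the grip in N (left out, the last holds). Time passes only in rows, so rows that repeat a pose let the fingers close. It gives the time, the measured TCP pose, the force, the opening and the grip force at its end, in the units of the state.
- env.state(): the state, without advancing time (a new reading comes with each control period).
- cams.capture(name): name is "side" or "top"; returns the picture (400x640x3 uint8, red, green, blue); there is no depth.
- cams.camera_info(name): a dict with "K" (3x3 intrinsics, pixels), "distortion" ([k1, k2, p1, p2, k3] as OpenCV has them; the pictures are not rectified), "rvec" (rotation vector, rad) and "tvec" (3), from world to camera coordinates, as OpenCV has them. Camera axes: x right, y down, z forward; pixel columns grow to the right and rows downward; lengths in mm; the calibration is good to about 2 mm. A picture is of the moment at which its call begins. camera_info takes no time and is no camera call.
- env.job_done(): hands the job in; it is judged then, once.
The state is a dict: "clock": time; "joint_positions": joint angles; "joint_vel": joint speeds; "joint_efforts": joint torques, N m; "tcp_pos": TCP position; "tcp_rot": TCP orientation; "ft_force": force on the tool from outside, world axes, zero at the start; "wrist_torque": the same for the moment, N m; "grip_width": opening from 0.0 (shut) to 1.0 (fully open); "grip_force": force on a finger pad.
Only numpy, scipy, OpenCV 4.12 (cv2) and the standard library are available. Lean on these libraries where they do the work, as an engineer would, in place of code of your own. Each camera call takes 0.05 s, during which the arm holds its last target. There are 200 camera calls.

## Task

First clear the plaster cast out of the aluminium jar cradle and set it upright, wholly on the round blue mat. Then lay all the loose porcelain jars on their sides in the cradle as a pyramid, three side by side in the bottom row and each of the others saddled in a gap of the row below, in line with the cradle and centred on it front to back. When the pyramid stands, flag it as complete: hook the orange tag over the white end of the rail and slide it along the rail, without lifting it off, until it hangs centred on the red band; leave the other things on the bench where they are.

Things in the scene. Friction and masses are not known exactly. Their poses are not given: they have to be found in the camera images.
- jar0: porcelain jar 1 of 6 (violet, white lid): a cylinder 44 mm across, 52 mm long, lying on its side, about 90 g. 4 to 6 jars are there; an absent one reads None. Origin: the cylinder's centre, 22 mm above what it lies on; x axis: along the cylinder, lid at -x (either way round will do). Rolls sluggishly. Flat ends: can be taken from above by its ends
- jar1: porcelain jar 2 of 6 (violet, white lid): a cylinder 44 mm across, 52 mm long, lying on its side, about 90 g. 4 to 6 jars are there; an absent one reads None. Origin: the cylinder's centre, 22 mm above what it lies on; x axis: along the cylinder, lid at -x (either way round will do). Rolls sluggishly. Flat ends: can be taken from above by its ends
- jar2: porcelain jar 3 of 6 (violet, white lid): a cylinder 44 mm across, 52 mm long, lying on its side, about 90 g. 4 to 6 jars are there; an absent one reads None. Origin: the cylinder's centre, 22 mm above what it lies on; x axis: along the cylinder, lid at -x (either way round will do). Rolls sluggishly. Flat ends: can be taken from above by its ends
- jar3: porcelain jar 4 of 6 (violet, blue lid): a cylinder 44 mm across, 52 mm long, lying on its side, about 90 g. 4 to 6 jars are there; an absent one reads None. Origin: the cylinder's centre, 22 mm above what it lies on; x axis: along the cylinder, lid at -x (either way round will do). Rolls sluggishly. Flat ends: can be taken from above by its ends
- jar4: porcelain jar 5 of 6 (violet, blue lid): a cylinder 44 mm across, 52 mm long, lying on its side, about 90 g. 4 to 6 jars are there; an absent one reads None. Origin: the cylinder's centre, 22 mm above what it lies on; x axis: along the cylinder, lid at -x (either way round will do). Rolls sluggishly. Flat ends: can be taken from above by its ends
- jar5: porcelain jar 6 of 6 (violet, blue lid): a cylinder 44 mm across, 52 mm long, lying on its side, about 90 g. 4 to 6 jars are there; an absent one reads None. Origin: the cylinder's centre, 22 mm above what it lies on; x axis: along the cylinder, lid at -x (either way round will do). Rolls sluggishly. Flat ends: can be taken from above by its ends
- cradle: fixed aluminium jar cradle, open at front, back and top: floor 40 mm deep (x), 154 mm wide (y), with an 8 mm end stop at each y end rising 34 mm above the floor; 138 mm clear between the stops, so three jars lie side by side in it with 6 mm to spare, axes along the cradle's x, ends sticking out 6 mm front and back. Origin: centre of its underside, on the bench
- cradle_floor (a point): centre of the top of the cradle's floor, 8 mm above the bench, axes as the cradle. Seen from here jar centres lie at: bottom row y -46, 0, +46 mm, z 22; in the two gaps y -23 and +23 mm, z 58 to 60; on top of those y 0, z 94 to 98
- cast: stone-coloured plaster dental cast: a block 56 (x) by 50 (y) by 26 mm high with an arch of teeth on top, 38 mm high in all, about 150 g. Origin: centre of its underside. At the start it stands on the middle of the cradle's floor, x roughly along the cradle's x; its x ends stick out 8 mm front and back and can be gripped
- mat: fixed round blue mat, 130 mm across and 3 mm thick, flat on the bench. Origin: centre of its underside
- tag: orange rigid saddle tag, an upside-down U, about 80 g. Origin: where the rail's axis lies when hung (rail along its y). Two plates face x, 42 mm over the outsides, 32 mm between, 40 mm wide (y), down to 40 mm below the origin; inside, a 45 degree roof centres it on the rail. Starts standing on its plates on the bench, origin 40 mm up. Same both ways round
- tag_tab (a point): centre of the tag's black grip tab, 30 mm above the tag's origin, axes as the tag: 8 mm thick (x), 22 mm wide (y), 33 mm high, on a bridge whose top is 16 mm below this point (14.5 mm above the tag's origin)
- rail: fixed round steel rail 12 mm thick, 300 mm long along its y, axis 150 mm above the bench, between two posts 16 mm thick and 158 mm high with feet 50 mm across. Origin: on the bench below the rail's middle
- rail_mid (a point): middle of the rail, on its axis; y along the rail
- rail_white (a point): centre of the white band (70 mm long) at the rail's +y end, on its axis, 90 mm from the middle
- red_band: red band painted on the rail, 56 mm long. Origin: its centre on the rail's axis; y along the rail
- dropper: white dropper bottle, 30 mm across, 75 mm tall. Bystander, loose, origin: centre of its underside
- flask: amber glass jar with black lid, 40 mm across, 70 mm tall. Bystander, loose, origin: centre of its underside
- brush_pot: white pot full of brushes, 60 mm across, 170 mm tall with the brushes. Bystander, loose, origin: centre of its underside
- cast_b: a second plaster cast, same shape as the first, that stands alone at the far right of the bench and stays there. Bystander, loose, origin: centre of its underside

How it is judged:
By the outcome, as a careful person would: the job done as asked, in the order asked, and still so for the second after the job is handed in, with the robot touching nothing.
Of jar0, jar1, jar2, jar3, jar4, jar5 only 4 to 6 are there at a start; the rules pass over those that are not, and their reading is None.
At some moment in a run one of cast, tag may be knocked a few centimetres aside while the robot is not near it.
Once in a run the grip may slacken for a moment while it holds something.
It also fails if it takes over 210 s, if anything falls off the work surface, if the arm or the gripper's body presses on something with over 40 N, if the wrist force passes 120 N, or if a joint passes its speed limit or range.

## Working session

There is one attempt and no reset: what is moved stays moved. The work goes in short steps, Python scripts to look and compute and a tool call to move; the robot and the scene stay as the last step left them, time stands still between calls to the robot, and variables do not carry over. Pictures are saved under pics/ and viewed, at most 14 in all, crops included, and the job is handed in when it is done.

Besides the shell and the picture viewer there is one more tool, called after "Request:" by a JSON object that holds its "name" and its "arguments". move_arm: Moves the arm, as the interface text tells. Its arguments: {"type":"object","properties":{"moves":{"type":"array","items":{"type":"array"}},"newtons":{"type":"number"}},"required":["moves"]}

```bash
mkdir -p pics; ls
python3 - <<'E'
from plant import env, cams
import cv2
s=env.state(); print(s)
for n in("side","top"):
    im=cams.capture(n); cv2.imwrite(f"pics/{n}0.png",im[:,:,::-1]); print(n,cams.camera_info(n))
E
```

```text
pics
{'clock': 0.0, 'joint_positions': array([ 1.13970616e+00,  1.81532423e-01,  1.60799550e+00, -7.03185288e-06,
        1.35377892e+00, -2.06332782e-01]), 'joint_vel': array([-0.00092511,  0.00033914, -0.00084259, -0.00066255, -0.00035778,
       -0.00021178]), 'joint_efforts': array([ 1.99375005e-03, -4.44883740e+01, -3.51331544e+01, -6.56030784e-05,
        9.05100169e-03,  1.81128691e-06]), 'tcp_pos': array([127.94109893, 560.07519142, 255.39499429]), 'tcp_rot': array([-2.65305571e-04,  1.12141506e-01,  9.93691878e-01, -8.15009200e-04]), 'ft_force': array([-0.11767315,  0.32346051,  0.19042353]), 'wrist_torque': array([0.01908833, 0.00758819, 0.04132986]), 'grip_force': 0.0, 'grip_width': 1.0003562934084644}
side {'K': array([[474.01012016,   0.        , 316.18435074],
       [  0.        , 474.01012016, 201.66309066],
       [  0.        ,   0.        ,   1.        ]]), 'distortion': array([0.01851412, 0.        , 0.        , 0.        , 0.        ]), 'rvec': array([ 0.19587265, -2.77036626,  1.34953073]), 'tvec': array([ 541.392913  ,  129.24652175, 1337.64745201])}
top {'K': array([[432.54848382,   0.        , 317.58504756],
       [  0.        , 432.54848382, 197.24480591],
       [  0.        ,   0.        ,   1.        ]]), 'distortion': array([-0.0077922,  0.       ,  0.       ,  0.       ,  0.       ]), 'rvec': array([ 2.13922363, -2.19142392,  0.11270668]), 'tvec': array([ 19.25893863, 560.5631088 , 967.15386764])}
```

View pics/side0.png

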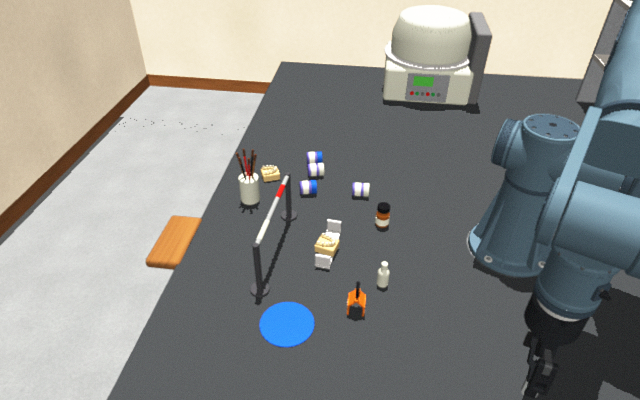

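View pics/top0.png

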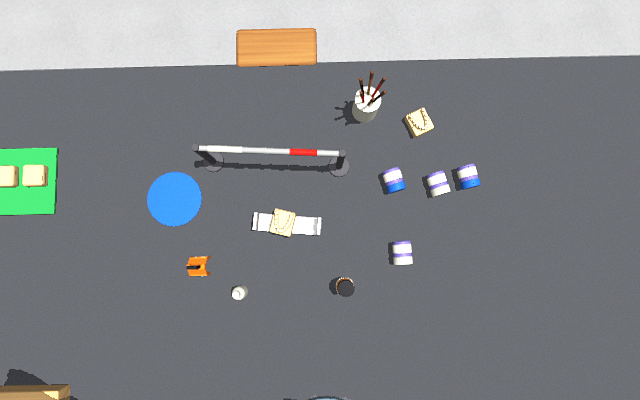

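The top view shows four jars at about (393,180), (438,183), (468,176) and (402,253). The cast is on the cradle at (284,223), the mat at (174,199), the tag at (198,267), and the rail runs from (200,150) to (343,154) with its red band at (303,152). The side view shows the same four jars.

```bash
cat > h.py <<'E'
import numpy as np, cv2
from plant import env, cams
from scipy.spatial.transform import Rotation as R
def cam(n):
    c=cams.camera_info(n); return c["K"],c["distortion"],c["rvec"],c["tvec"]
def ray(n,uv):
    K,d,r,t=cam(n); M=cv2.Rodrigues(r)[0]
    p=cv2.undistortPoints(np.array([[uv]],float),K,d)[0,0]
    return -M.T@t, M.T@np.array([p[0],p[1],1.])
def plane(n,uv,z):
    o,v=ray(n,uv); return o+v*(z-o[2])/v[2]
def two(uvt,uvs):
    o1,a=ray("top",uvt);o2,b=ray("side",uvs)
    s=np.linalg.lstsq(np.c_[a,-b],o2-o1,rcond=None)[0]
    p,q=o1+s[0]*a,o2+s[1]*b; return (p+q)/2,np.linalg.norm(p-q)
def proj(n,P):
    K,d,r,t=cam(n); return cv2.projectPoints(np.array(P,float).reshape(-1,1,3),r,t,K,d)[0][:,0]
def snap(n,name=None):
    im=cams.capture(n)
    if name: cv2.imwrite(f"pics/{name}.png",im[:,:,::-1])
    return im
def blobs(mask,amin=20):
    k,l,st,c=cv2.connectedComponentsWithStats(mask.astype(np.uint8))
    return [(c[i],st[i,4],cv2.minAreaRect(np.argwhere(l==i)[:,::-1].astype(np.float32))) for i in range(1,k) if st[i,4]>=amin]
def tool():
    s=env.state(); q=s["tcp_rot"]; return s["tcp_pos"],R.from_quat(np.r_[q[1:],q[0]])
def to(xy,z,ang):
    """shift/turn fractions to put grasp-frame TCP at xy,z with finger line (tool y) along world angle ang(deg)"""
    p,r=tool(); M=r.as_matrix(); d=M.T@(np.array([*xy,z])-p)/100
    cur=np.degrees(np.arctan2(M[1,1],M[0,1]))
    t=(cur-ang+90)%180-90   # tool z down: + turn = world clockwise
    print("shift",d.round(3),"turn",round(t/90,3),"cur",round(cur,1), "j6",env.state()["joint_positions"][5].round(2))
E
python3 - <<'E'
from h import *
im=cv2.imread("pics/top0.png"); c=cv2.resize(im[120:310,140:490],None,fx=2.28,fy=2.28,interpolation=cv2.INTER_CUBIC); cv2.imwrite("pics/top0c.png",c)
c2=cv2.imread("pics/side0.png")[140:350,235:405]; cv2.imwrite("pics/side0c.png",cv2.resize(c2,None,fx=2.8,fy=2.8,interpolation=cv2.INTER_CUBIC))
hsv=cv2.cvtColor(im,cv2.COLOR_BGR2HSV); H,S,V=cv2.split(hsv)
roi=np.zeros_like(H,bool); roi[120:310,140:490]=1
def show(nm,m,z):
    for c,a,r in blobs(m&roi,30):
        b=np.array([plane("top",p,z)[:2] for p in cv2.boxPoints(r)]); print(nm,c.round(1),a,plane("top",c,z)[:2].round(1),"box",b.round(0).tolist())
show("mat",(H>100)&(H<118)&(S>180)&(V>120),3)
show("orange",(H<20)&(S>200)&(V>120),50)
show("red",((H<6)|(H>174))&(S>180)&(V>100),156)
show("jarish",(((V>150)&(S<60))|((H>105)&(H<160)&(S>60)&(V>80)))&~((H<118)&(H>100)&(S>180)&(roi.cumsum(1)<90)),22)
E
```

```text
mat [174.  198.6] 2247 [568.8 346.4] box [[634.0, 412.0], [631.0, 285.0], [505.0, 284.0], [508.0, 409.0]]
mat [470.3 183.4] 110 [ 587.9 -357.5] box [[591.0, -336.0], [602.0, -377.0], [586.0, -381.0], [575.0, -339.0]]
mat [401.4 185.2] 40 [ 587.8 -193.9] box [[593.0, -184.0], [598.0, -198.0], [582.0, -203.0], [577.0, -188.0]]
mat [391.9 188.1] 67 [ 581.3 -170.9] box [[586.0, -157.0], [593.0, -180.0], [577.0, -184.0], [570.0, -162.0]]
orange [303.3 151.8] 101 [663.9  35.9] box [[671.0, 66.0], [670.0, 7.0], [658.0, 7.0], [660.0, 66.0]]
orange [197.8 265.7] 243 [412.2 275.9] box [[432.0, 298.0], [431.0, 251.0], [391.0, 251.0], [392.0, 298.0]]
red [302.8 151.8] 156 [641.1  33.5] box [[637.0, 60.0], [649.0, 59.0], [645.0, 6.0], [633.0, 7.0]]
jarish [421.6 125.6] 178 [ 726.  -244.3] box [[740.0, -214.0], [759.0, -258.0], [722.0, -272.0], [703.0, -229.0]]
jarish [242.3 149.2] 547 [679.7 180.2] box [[679.0, 283.0], [694.0, 282.0], [680.0, 70.0], [665.0, 71.0]]
jarish [327.2 152.6] 127 [666.6 -19.3] box [[673.0, 4.0], [672.0, -45.0], [660.0, -45.0], [661.0, 5.0]]
jarish [467.7 175.5] 405 [ 604
[... 260 characters left out ...]
7.0, 303.0], [607.0, 289.0], [570.0, 403.0]]
jarish [438.  182.7] 422 [ 589.1 -275.7] box [[609.0, -247.0], [622.0, -289.0], [569.0, -303.0], [556.0, -261.0]]
jarish [196.7 208.4] 34 [542.6 286.8] box [[509.0, 314.0], [581.0, 277.0], [573.0, 264.0], [502.0, 300.0]]
jarish [151.7 212.5] 32 [535.4 391.6] box [[560.0, 412.0], [565.0, 403.0], [511.0, 369.0], [506.0, 378.0]]
jarish [287.3 223.3] 1169 [503.   77.1] box [[492.0, 161.0], [545.0, 152.0], [516.0, -5.0], [463.0, 5.0]]
jarish [402.4 252.5] 441 [ 429.6 -185.5] box [[456.0, -162.0], [458.0, -206.0], [404.0, -208.0], [401.0, -165.0]]
jarish [238.8 293. ] 156 [347.3 189.9] box [[334.0, 206.0], [361.0, 205.0], [360.0, 171.0], [333.0, 171.0]]
```

View pics/top0c.png

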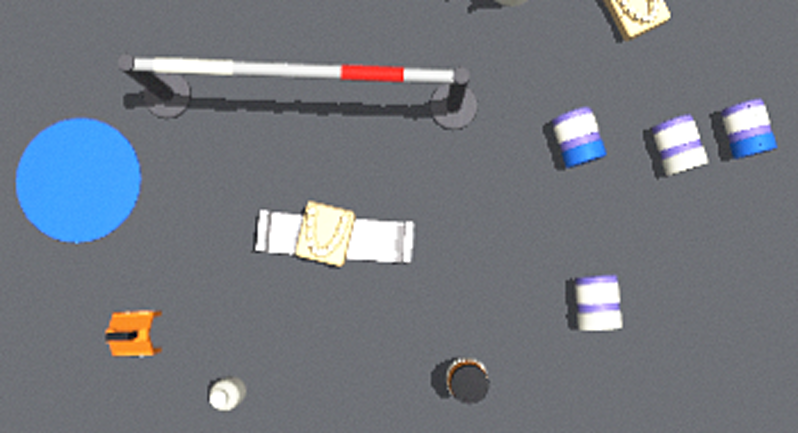

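View pics/side0c.png

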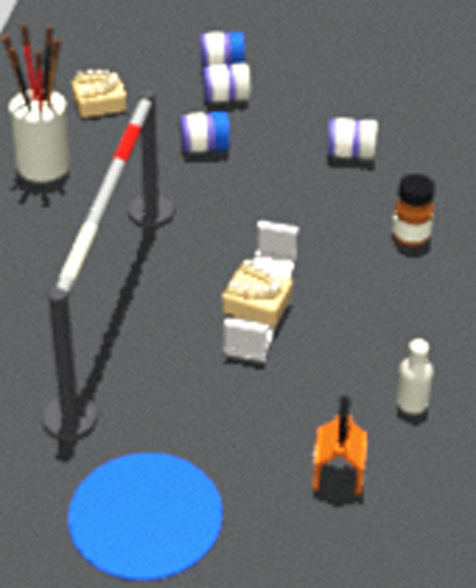

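The enlarged views show the cradle's two white end stops at roughly y 5–10 and 150–160 in world mm, with the cast turned slightly between them. The tag's tab runs roughly along world y. I'll zoom in on the cradle and tag for exact edges.

Run:
```python
from h import *
im=cv2.imread("pics/top0.png")
a=cv2.resize(im[198:248,240:335],None,fx=8,fy=8,interpolation=cv2.INTER_CUBIC); cv2.imwrite("pics/cr.png",a)
K,d,r,t=cam("top"); print("campos",-(cv2.Rodrigues(r)[0].T@t))
K,d,r,t=cam("side"); print("campos",-(cv2.Rodrigues(r)[0].T@t))
# rail: fit axis via top & side centreline points: red band + posts
sd=cv2.imread("pics/side0.png"); 
for n,i in(("top",im),("side",sd)):
    H,S,V=cv2.split(cv2.cvtColor(i,cv2.COLOR_BGR2HSV))
    m=((H<6)|(H>174))&(S>150)&(V>60)
    for c,ar,rc in blobs(m,40): print(n,"red",c,ar,rc)
    m=(H<20)&(S>180)&(V>100)
    for c,ar,rc in blobs(m,60): print(n,"or",c,ar,rc)
```

```text
campos [ 454.85163514    4.52240832 1021.31192454]
campos [ 409.28016576 1039.1547941   922.90775017]
top red [303.17964072 151.78443114] 167 ((303.0, 152.0), (6.0, 26.0), 90.0)
top or [302.78846154 151.78846154] 156 ((303.0113525390625, 151.75051879882812), (26.245628356933594, 5.675957679748535), 2.6025619506835938)
top or [197.43165468 265.79856115] 278 ((198.5, 266.0), (18.0, 23.0), 90.0)
side red [246.94642857 167.14285714] 56 ((246.92999267578125, 165.50999450683594), (19.657569885253906, 4.242640495300293), 81.8698959350586)
side red [280.16129032 190.24193548] 62 ((280.2155456542969, 190.16380310058594), (4.72703218460083, 12.474112510681152), 23.198589324951172)
side or [382.15873016 215.73015873] 63 ((382.2909851074219, 215.7991943359375), (11.226431846618652, 6.6091084480285645), 5.19442892074585)
side or [356.37651822 299.79352227] 247 ((356.1647033691406, 301.8587951660156), (17.180015563964844, 25.61663246154785), 4.39870548248291)
```

View pics/cr.png

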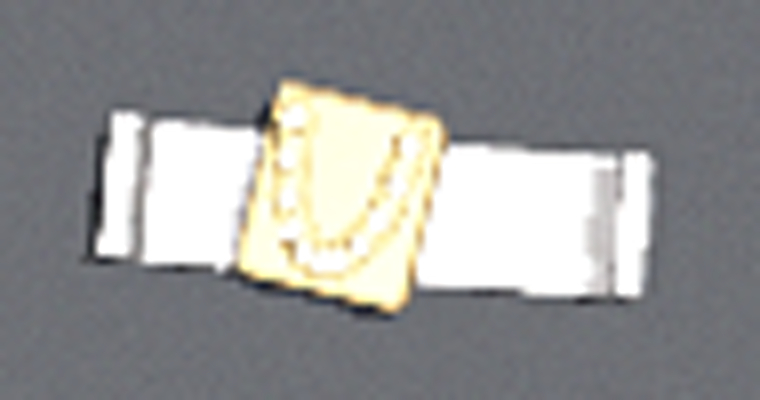

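Corners in the crop:
- **Left stop top:** (113,112), (146,118), (131,258), (97,254)
- **Right stop top:** (624,152), (653,152), (643,297), (610,297)
- **Cast block top:** (287,82), (443,122), (405,312), (240,272)

```bash
cat > m.py <<'E'
from h import *
f=lambda p:((p[0]+.5)/8-.5+240,(p[1]+.5)/8-.5+198)
L=np.array([plane("top",f(p),42)[:2] for p in [(113,112),(146,118),(131,258),(97,254)]])
Rr=np.array([plane("top",f(p),42)[:2] for p in [(624,152),(653,152),(643,297),(610,297)]])
C=np.array([plane("top",f(p),34)[:2] for p in [(287,82),(443,122),(405,312),(240,272)]])
d=L.mean(0)-Rr.mean(0); print("cradle",(L.mean(0)+Rr.mean(0))/2,"span (146)",np.hypot(*d),"y-axis deg",np.degrees(np.arctan2(d[1],d[0])))
print("L",L.mean(0),"R",Rr.mean(0))
x=(C[0]+C[1]-C[2]-C[3]); y=C[0]+C[3]-C[1]-C[2]; print("cast",C.mean(0),"x deg",np.degrees(np.arctan2(x[1],x[0])),"y deg",np.degrees(np.arctan2(y[1],y[0])),np.hypot(*x)/2,np.hypot(*y)/2)
im=cv2.imread("pics/top0.png");sd=cv2.imread("pics/side0.png")
H,S,V=[a.astype(int) for a in cv2.split(cv2.cvtColor(im,cv2.COLOR_BGR2HSV))]
m=((V>150)&(S<60))|((H>100)&(H<160)&(S>60)&(V>80)); m[:,:375]=0;m[:140]=0;m[300:]=0
for c,a,r in blobs(m,200):
    P=np.array([plane("top",p,22)[:2] for p in cv2.boxPoints(r)]); e=[P[1]-P[0],P[2]-P[1]]; i=int(np.hypot(*e[1])>np.hypot(*e[0])); v=e[i]
    print("jar",P.mean(0).round(1),"axis",np.degrees(np.arctan2(v[1],v[0]))%180,[round(np.hypot(*q)) for q in e])
print("mat",plane("top",(174,198.6),3), plane("side",(287,324),3))
# tag tab / dark on orange, in side and top
print("red2",two((303.1,151.8),(280.2,190.2)), plane("top",(303.1,151.8),153))
# rail white pixel centreline at z=153 from top
w=(((V>140)&(S<70))|((S>150)&((H<10)|(H>172))&(V>90))); w[:143]=0; w[160:]=0; w[:,:200]=0;w[:,342:]=0
ys,xs=np.nonzero(w); P=[]
for u in range(206,338,6):
    q=ys[(xs>=u)&(xs<u+6)]; P.append(plane("top",(u+2.5,q.mean()),153)[:2])
P=np.array(P); k=np.polyfit(P[:,1],P[:,0],1); print("rail x = %.4f*y+%.1f"%tuple(k),"res",np.std(P[:,0]-np.polyval(k,P[:,1])),"yrange",P[0],P[-1], "deg y axis",np.degrees(np.arctan2(1,k[0])))
# whiteness boundaries along row: rail ends
print("ends", [plane("top",(u,148),156)[:2].round(1) for u in (xs.min(),)], [plane("top",(u,154),156)[:2].round(1) for u in (xs.max(),)])
E
python3 m.py
```

```text
cradle [502.28648325  77.07811107] span (146) 145.0546529676145 y-axis deg 84.26535756571312
L [509.53351283 149.24246272] R [495.03945367   4.91375941]
cast [505.21594942  87.08677103] x deg -13.522641069771698 y deg 74.66859919773819 55.42593500346489 47.30126445747931
jar [ 603.2 -346.8] axis 10.35877305460835 [48, 56]
jar [ 598.6 -172. ] axis 15.787610000886161 [44, 57]
jar [ 588.9 -275.1] axis 15.234754612688306 [44, 55]
jar [ 429.7 -185.1] axis 2.1381084250655533 [43, 55]
mat [568.78785457 346.32044303   3.        ] [567.76092781 349.83389401   3.        ]
red2 (array([641.31638434,  32.85920494, 155.51879149]), np.float64(0.24608335813091856)) [641.73288174  32.93296972 153.        ]
rail x = 0.0657*y+640.0 res 0.4809949215876392 yrange [654.78989435 226.39781391] [638.54729089 -31.12041033] deg y axis 86.24194461458625
ends [array([654.2, 243. ])] [array([634.8, -38. ])]
```

```bash
cat >> h.py <<'E'
def legs(wps,p=None,M=None):
    """wps: list of (x,y,z,tool-y angle deg); prints shift/turn fractions per call (<=1 each)"""
    if p is None:
        p,r=tool(); M=r.as_matrix()
    a=np.degrees(np.arctan2(M[1,1],M[0,1])); print("at",p.round(1),"ang",round(a,1),"tilt",M[:2,2].round(4))
    p=np.array(p)
    for w in wps:
        T=np.array(w[:3],float); t=(a-w[3]+180)%360-180; t=t if abs(t)<=100 else (t+90)%180-90
        while True:
            c,s=np.cos(np.radians(a)),np.sin(np.radians(a)); B=np.array([[s,c,0],[-c,s,0],[0,0,-1]])  # cols x,y,z
            d=B.T@(T-p)/100; k=max(1,np.abs(d).max()); q=(d/k).round(3); tt=float(np.clip(round(t/90,3),-1,1))
            print(q.tolist(),tt); p=p+B@q*100; a-=tt*90; t-=tt*90
            if k<=1 and abs(t)<.1: break
        print("  ->",p.round(1),round(a,1))
E
python3 - <<'E'
from h import *
print(tool()[1].as_matrix().round(2))
legs([(505.2,87.1,200,-14.9),(505.2,87.1,34,-14.9)])
E
```

```text
[[-0.97  0.22 -0.  ]
 [ 0.22  0.97 -0.  ]
 [ 0.   -0.   -1.  ]]
at [127.9 560.1 255.5] ang 77.1 tilt [-0.0007 -0.0014]
[1.0, -0.797, 0.117] 1.0
[0.797, 1.0, 0.117] 0.022
[0.742, 1.0, 0.114] 0.0
[0.741, 1.0, 0.114] 0.0
[0.597, 0.806, 0.093] 0.0
  -> [505.3  87.1 200. ] -14.9
[0.0, -0.0, 1.0] 0.0
[0.0, -0.0, 0.66] 0.0
  -> [505.3  87.1  34. ] -14.9
```

```bash
sed -i 's/B=np.array.*$/B=np.array([[-s,c,0],[c,s,0],[0,0,-1]])/' h.py
python3 - <<'E'
from h import *
legs([(505.2,87.1,200,-14.9),(505.2,87.1,90,-14.9),(505.2,87.1,34,-14.9)])
E
```

```text
at [127.9 560.1 255.5] ang 77.1 tilt [-0.0007 -0.0014]
[-1.0, -0.797, 0.117] 1.0
[-0.797, 1.0, 0.117] 0.022
[-0.742, 1.0, 0.114] 0.0
[-0.741, 1.0, 0.114] 0.0
[-0.597, 0.806, 0.093] 0.0
  -> [505.3  87.1 200. ] -14.9
[-0.0, -0.0, 1.0] 0.0
[-0.0, -0.0, 0.1] 0.0
  -> [505.3  87.1  90. ] -14.9
[-0.0, -0.0, 0.56] 0.0
  -> [505.3  87.1  34. ] -14.9
```

Request:
{"name": "move_arm", "arguments": {"moves": [[[-1, -0.8, 0.12], 1, 0], [[-1, -0.8, 0.12], 1, 0], [[-1, -0.8, 0.12], 1, 0], [[-1, -0.8, 0.12], 1, 0], [[-1, -0.8, 0.12], 1, 0], [[-1, -0.8, 0.12], 1, 0], [[-1, -0.8, 0.12], 1, 0], [[-1, -0.8, 0.12], 1, 0], [[-1, -0.8, 0.12], 1, 0], [[-1, -0.8, 0.12], 1, 0], [[-1, -0.8, 0.12], 1, 0], [[-1, -0.8, 0.12], 1, 0]]}}

```text
clock: 1.3
tcp_pos: [207.6, 460.0, 243.9]
tcp_rot: [0.0, 0.782, 0.623, -0.0]
ft_force: [0.6, -0.2, 0.1]
grip_width: 0.998
grip_force: 0.0
```

Request:
{"name": "move_arm", "arguments": {"moves": [[[-0.8, 1, 0.12], 0.02, 0], [[-0.8, 1, 0.12], 0.02, 0], [[-0.8, 1, 0.12], 0.02, 0], [[-0.8, 1, 0.12], 0.02, 0], [[-0.8, 1, 0.12], 0.02, 0], [[-0.8, 1, 0.12], 0.02, 0]]}}

```text
clock: 1.9
tcp_pos: [287.1, 360.5, 232.3]
tcp_rot: [-0.0, 0.791, 0.612, 0.0]
ft_force: [0.1, -0.1, -0.7]
grip_width: 0.998
grip_force: 0.0
```

Request:
{"name": "move_arm", "arguments": {"moves": [[[-0.74, 1, 0.12], 0, 0], [[-0.74, 1, 0.12], 0, 0], [[-0.74, 1, 0.12], 0, 0], [[-0.74, 1, 0.12], 0, 0], [[-0.74, 1, 0.12], 0, 0], [[-0.74, 1, 0.12], 0, 0]]}}

```text
clock: 2.5
tcp_pos: [364.7, 264.2, 220.4]
tcp_rot: [-0.0, 0.791, 0.612, 0.0]
ft_force: [-0.2, 0.9, -0.1]
grip_width: 1.002
grip_force: 0.0
```

Request:
{"name": "move_arm", "arguments": {"moves": [[[-0.74, 1, 0.12], 0, 0], [[-0.74, 1, 0.12], 0, 0], [[-0.74, 1, 0.12], 0, 0], [[-0.74, 1, 0.12], 0, 0], [[-0.74, 1, 0.12], 0, 0], [[-0.74, 1, 0.12], 0, 0], [[-0.74, 1, 0.12], 0, 0]]}}

```text
clock: 3.2
tcp_pos: [442.7, 167.4, 208.4]
tcp_rot: [-0.0, 0.791, 0.612, 0.0]
ft_force: [0.1, -0.2, -1.0]
grip_width: 1.0
grip_force: 0.0
```

```bash
cat >> h.py <<'E'
def stone(n="top",z=30,roi=(120,310,140,375),name=None):
    im=snap(n,name)[:,:,::-1].copy(); H,S,V=cv2.split(cv2.cvtColor(im,cv2.COLOR_BGR2HSV))
    m=(H>10)&(H<32)&(S>40)&(S<170)&(V>140); k=np.zeros_like(m); k[roi[0]:roi[1],roi[2]:roi[3]]=1
    for c,a,r in blobs(m&k,60): print(n,"stone",c.round(1),a,plane(n,c,z)[:2].round(1),r)
E
python3 - <<'E'
from h import *
stone("top"); stone("side",30,(150,380,230,420))
im=cv2.imread("pics/top0.png");H,S,V=cv2.split(cv2.cvtColor(im,cv2.COLOR_BGR2HSV))
m=(H>10)&(H<32)&(S>40)&(S<170)&(V>140); print([(c,a) for c,a,r in blobs(m,60)])
legs([(505.2,87.1,200,-14.9),(505.2,87.1,90,-14.9),(505.2,87.1,34,-14.9)])
E
```

```text
top stone [282.4 221.9] 258 [506.1  87.8] ((282.38238525390625, 221.9706268310547), (22.070741653442383, 24.98116683959961), 14.03624439239502)
side stone [269.9 173.1] 236 [ 731.6 -219.8] ((269.8988342285156, 172.59246826171875), (15.129691123962402, 18.474946975708008), 81.25383758544922)
side stone [326.2 247.7] 260 [504.5 106.4] ((327.0975646972656, 248.3780517578125), (16.233436584472656, 25.509687423706055), 83.6598129272461)
[(array([275.80074299,  46.76764607]), np.int32(2961)), (array([418.27927928, 121.49099099]), np.int32(222)), (array([ 40.3699422 , 177.24277457]), np.int32(173)), (array([ 11.89130435, 176.63043478]), np.int32(184)), (array([282.30241935, 221.87096774]), np.int32(248)), (array([ 35.79697987, 394.76174497]), np.int32(596))]
at [442.9 167.1 208.4] ang -14.6 tilt [0.0002 0.0001]
[-0.617, 0.804, 0.084] 0.004
  -> [505.2  87.1 200. ] -14.9
[-0.0, 0.0, 1.0] -0.0
[-0.0, 0.0, 0.1] -0.0
  -> [505.2  87.1  90. ] -14.9
[-0.0, 0.0, 0.56] -0.0
  -> [505.2  87.1  34. ] -14.9
```

Request:
{"name": "move_arm", "arguments": {"moves": [[[-0.62, 0.8, 0.08], 0, 0], [[-0.62, 0.8, 0.08], 0, 0], [[-0.62, 0.8, 0.08], 0, 0], [[-0.62, 0.8, 0.5], 0, 0], [[-0.62, 0.8, 1], 0, 0], [[-0.62, 0.8, 1], 0, 0], [[-0.62, 0.8, 1], 0, 0], [[-0.62, 0.8, 1], 0, 0]]}}

```text
clock: 4.1
tcp_pos: [506.8, 86.2, 111.0]
tcp_rot: [0.001, 0.791, 0.611, 0.002]
ft_force: [-0.3, 0.1, 0.6]
grip_width: 1.002
grip_force: 0.0
```

Request:
{"name": "move_arm", "arguments": {"moves": [[[0, 0, 0.3], 0, 0], [[0, 0, 0.5], 0, 0], [[0, 0, 0.74], 0, 0], [[0, 0, 0.74], 0, 0], [[0, 0, 0.74], 0, 0], [[0, 0, 0.74], 0, 0], [[0, 0, 0.74], 0, 1], [[0, 0, 0.74], 0, 1], [[0, 0, 0.74], 0, 1], [[0, 0, 0.74], 0, 1], [[0, 0, 0.74], 0, 1], [[0, 0, 0.74], 0, 1], [[0, 0, 0.74], 0, 1], [[0, 0, 0.74], 0, 1]], "newtons": 50}}

```text
clock: 5.5
tcp_pos: [506.0, 85.9, 35.5]
tcp_rot: [0.001, 0.792, 0.611, 0.001]
ft_force: [-0.8, 0.0, 7.7]
grip_width: 0.643
grip_force: 53.4
```

Run:
```python
from h import *
legs([(506,86,130,-14.9),(562,347,130,-14.9),(562,347,31,-14.9)])
```

```text
at [506.   85.9  35.5] ang -14.7 tilt [ 0.0017 -0.0001]
[0.001, -0.0, -0.945] 0.003
  -> [506.  86. 130.] -14.9
[1.0, -0.05, 0.0] -0.0
[1.0, -0.049, 0.0] -0.0
[0.666, -0.033, 0.0] -0.0
  -> [562. 347. 130.] -14.9
[0.0, -0.0, 0.99] -0.0
  -> [562. 347.  31.] -14.9
```

Request:
{"name": "move_arm", "arguments": {"moves": [[[0, 0, -0.3], 0, 1], [[0, 0, -0.6], 0, 1], [[0, 0, -0.95], 0, 1], [[0, 0, -0.95], 0, 1], [[0, 0, -0.95], 0, 1]]}}

```text
clock: 6.0
tcp_pos: [505.6, 85.9, 130.1]
tcp_rot: [0.001, 0.792, 0.611, 0.001]
ft_force: [-0.2, 0.5, -1.1]
grip_width: 0.642
grip_force: 54.0
```

Request:
{"name": "move_arm", "arguments": {"moves": [[[0.3, -0.02, 0], 0, 1], [[0.65, -0.03, 0], 0, 1], [[1, -0.05, 0], 0, 1], [[1, -0.05, 0], 0, 1], [[1, -0.05, 0], 0, 1]]}}

```text
clock: 6.5
tcp_pos: [524.2, 184.2, 127.4]
tcp_rot: [-0.001, 0.791, 0.612, -0.002]
ft_force: [-0.5, 0.8, -1.7]
grip_width: 0.646
grip_force: 53.9
```

Request:
{"name": "move_arm", "arguments": {"moves": [[[0.3, -0.02, 0], 0, 1], [[0.65, -0.03, 0], 0, 1], [[1, -0.05, 0], 0, 1], [[1, -0.05, 0], 0, 1], [[1, -0.05, 0], 0, 1]]}}

```text
clock: 7.0
tcp_pos: [545.4, 281.0, 128.0]
tcp_rot: [-0.0, 0.792, 0.611, -0.001]
ft_force: [0.2, -0.6, -1.9]
grip_width: 0.646
grip_force: 53.9
```

Request:
{"name": "move_arm", "arguments": {"moves": [[[0.3, -0.02, 0], 0, 1], [[0.67, -0.03, 0], 0, 1], [[0.67, -0.03, 0], 0, 1], [[0.67, -0.03, 0], 0, 1], [[0.67, -0.03, 0.3], 0, 1], [[0.67, -0.03, 0.6], 0, 1], [[0.67, -0.03, 0.8], 0, 1], [[0.67, -0.03, 0.8], 0, 1], [[0.67, -0.03, 0.8], 0, 1]]}}

```text
clock: 7.9
tcp_pos: [560.2, 345.9, 49.3]
tcp_rot: [-0.0, 0.792, 0.61, -0.001]
ft_force: [0.8, 0.1, -1.4]
grip_width: 0.648
grip_force: 53.9
```

Request:
{"name": "move_arm", "arguments": {"moves": [[[0, 0, 0.08], 0, 1], [[0, 0, 0.13], 0, 1], [[0, 0, 0.16], 0, 1], [[0, 0, 0.18], 0, 1], [[0, 0, 0.18], 0, 1], [[0, 0, 0.18], 0, 1]]}}

```text
clock: 8.5
tcp_pos: [560.2, 347.6, 31.4]
tcp_rot: [0.0, 0.792, 0.611, 0.0]
ft_force: [0.1, 0.1, -1.0]
grip_width: 0.65
grip_force: 53.9
```

Request:
{"name": "move_arm", "arguments": {"moves": [[[0, 0, 0.01], 0, 1], [[0, 0, 0.015], 0, 1], [[0, 0, 0.015], 0, 0.6], [[0, 0, 0.015], 0, 0], [[0, 0, 0.015], 0, 0], [[0, 0, 0.015], 0, 0], [[0, 0, -0.2], 0, 0], [[0, 0, -0.6], 0, 0], [[0, 0, -1], 0, 0], [[0, 0, -1], 0, 0], [[0, 0, -1], 0, 0]]}}

```text
clock: 9.6
tcp_pos: [561.0, 347.8, 132.7]
tcp_rot: [0.0, 0.792, 0.611, 0.001]
ft_force: [0.5, -0.1, -0.9]
grip_width: 1.005
grip_force: 0.0
```

Run:
```python
from h import *
legs([(560,347,200,-14.9),(430,-120,200,2.1),(430,-185,120,2.1),(430,-185,31,2.1)])
```

```text
at [561.  347.8 132.7] ang -14.7 tilt [0.0028 0.0011]
[-0.01, -0.008, -0.673] 0.002
  -> [560. 347. 200.] -14.9
[-1.0, -0.012, 0.0] -0.188
[-1.0, -0.318, 0.0] -0.0
[-1.0, -0.317, 0.0] -0.0
[-1.0, -0.318, 0.0] -0.0
[-0.667, -0.211, 0.0] -0.0
  -> [ 430. -120.  200.] 2.1
[-0.65, -0.024, 0.8] -0.0
  -> [ 430. -185.  120.] 2.1
[0.0, 0.0, 0.89] -0.0
  -> [ 430. -185.   31.] 2.1
```

Request:
{"name": "move_arm", "arguments": {"moves": [[[-1, -0.01, -0.1], -0.19, 0], [[-1, -0.01, -0.1], -0.19, 0], [[-1, -0.01, -0.1], -0.19, 0], [[-1, -0.01, -0.1], -0.19, 0], [[-1, -0.01, -0.1], -0.19, 0]]}}

```text
clock: 10.1
tcp_pos: [533.8, 251.4, 140.4]
tcp_rot: [-0.0, 0.692, 0.721, -0.0]
ft_force: [0.7, -0.1, 0.4]
grip_width: 0.999
grip_force: 0.0
```

Request:
{"name": "move_arm", "arguments": {"moves": [[[-1, -0.32, 0], 0, 0], [[-1, -0.32, 0], 0, 0], [[-1, -0.32, 0], 0, 0], [[-1, -0.32, 0], 0, 0]]}}

```text
clock: 10.5
tcp_pos: [506.3, 149.6, 141.1]
tcp_rot: [-0.0, 0.693, 0.721, 0.0]
ft_force: [-0.4, -0.4, -0.4]
grip_width: 1.004
grip_force: 0.0
```

Request:
{"name": "move_arm", "arguments": {"moves": [[[-1, -0.32, 0], 0, 0], [[-1, -0.32, 0], 0, 0], [[-1, -0.32, 0], 0, 0], [[-1, -0.32, 0], 0, 0]]}}

```text
clock: 10.9
tcp_pos: [479.2, 48.7, 141.5]
tcp_rot: [0.0, 0.693, 0.721, 0.0]
ft_force: [0.4, 0.9, 0.5]
grip_width: 1.002
grip_force: 0.0
```

Request:
{"name": "move_arm", "arguments": {"moves": [[[-1, -0.32, 0], 0, 0], [[-1, -0.32, 0], 0, 0], [[-1, -0.32, 0], 0, 0], [[-1, -0.32, 0], 0, 0]]}}

```text
clock: 11.3
tcp_pos: [451.6, -52.5, 141.5]
tcp_rot: [0.0, 0.692, 0.721, 0.0]
ft_force: [-0.1, 0.5, 0.6]
grip_width: 1.0
grip_force: 0.0
```

Request:
{"name": "move_arm", "arguments": {"moves": [[[-0.67, -0.21, 0], 0, 0], [[-0.67, -0.21, 0], 0, 0], [[-0.67, -0.21, 0], 0, 0], [[-0.67, -0.21, 0], 0, 0], [[-0.67, -0.21, 0], 0, 0]]}}

```text
clock: 11.8
tcp_pos: [433.1, -118.9, 141.2]
tcp_rot: [-0.0, 0.691, 0.723, 0.0]
ft_force: [-0.3, -0.3, 0.4]
grip_width: 1.001
grip_force: 0.0
```

Run:
```python
from h import *
stone("top",30,name="top1"); 
im=cv2.imread("pics/top1.png");H,S,V=cv2.split(cv2.cvtColor(im,cv2.COLOR_BGR2HSV))
m=((V>150)&(S<60))|((H>100)&(H<160)&(S>60)&(V>80)); m[:,:375]=0;m[:140]=0;m[300:]=0
for c,a,r in blobs(m,150): print(c.round(1),a,plane("top",r[0],22)[:2].round(1),r)
legs([(430,-185,120,2.1),(430,-185,31,2.1)])
```

```text
top stone [164.8 196.6] 63 [571.  358.7] ((164.90443420410156, 197.31228637695312), (8.412569999694824, 18.519338607788086), 6.709836959838867)
top stone [175.8 203.4] 169 [554.6 332.9] ((171.11766052246094, 201.52943420410156), (21.3431339263916, 23.768489837646484), 14.03624439239502)
[468.2 176.1] 448 [ 603.1 -346.8] ((468.1177062988281, 175.97061157226562), (23.768491744995117, 20.130456924438477), 75.96376037597656)
[393.7 179.9] 440 [ 598.6 -172. ] ((393.4000549316406, 179.6999969482422), (24.349536895751953, 18.657434463500977), 71.56504821777344)
[438.  182.7] 422 [ 588.9 -275.1] ((437.7500305175781, 182.75003051757812), (23.400854110717773, 18.657434463500977), 71.56504821777344)
[411.3 255.6] 4243 [ 423.4 -201.9] ((409.6698303222656, 255.0943603515625), (84.98751068115234, 64.97901916503906), 29.05460548400879)
[458.  275.4] 642 [ 378.2 -310.6] ((458.2451171875, 273.92218017578125), (15.307178497314453, 55.78440856933594), 14.858613014221191)
at [ 433.  -119.   141.2] ang 2.5 tilt [-0.0001  0.0006]
[-0.658, -0.059, 0.212] 0.005
  -> [ 430. -185.  120.] 2.1
[-0.0, 0.0, 0.89] -0.0
  -> [ 430. -185.   31.] 2.1
```

Request:
{"name": "move_arm", "arguments": {"moves": [[[-0.3, -0.03, 0.1], 0, 0], [[-0.66, -0.06, 0.3], 0, 0], [[-0.66, -0.06, 0.5], 0, 0], [[-0.66, -0.06, 0.5], 0, 0], [[-0.66, -0.06, 0.5], 0, 0], [[-0.66, -0.06, 0.5], 0, 0]]}}

```text
clock: 12.45
tcp_pos: [429.9, -186.2, 92.2]
tcp_rot: [0.001, 0.691, 0.722, 0.0]
ft_force: [0.4, -0.2, 1.1]
grip_width: 1.002
grip_force: 0.0
```

Request:
{"name": "move_arm", "arguments": {"moves": [[[0, 0, 0.3], 0, 0], [[0, 0, 0.5], 0, 0], [[0, 0, 0.6], 0, 0], [[0, 0, 0.6], 0, 0], [[0, 0, 0.6], 0, 0.5], [[0, 0, 0.6], 0, 1], [[0, 0, 0.6], 0, 1], [[0, 0, 0.6], 0, 1], [[0, 0, 0.6], 0, 1], [[0, 0, 0.6], 0, 1], [[0, 0, 0.6], 0, 1], [[0, 0, 0.6], 0, 1]], "newtons": 50}}

```text
clock: 13.65
tcp_pos: [430.1, -187.4, 32.6]
tcp_rot: [0.001, 0.692, 0.722, 0.0]
ft_force: [-0.6, 1.3, 6.8]
grip_width: 0.598
grip_force: 51.5
```

Run:
```python
from h import *
def cast_on_mat(f,z):
    im=cv2.imread(f);H,S,V=[a.astype(int) for a in cv2.split(cv2.cvtColor(im,cv2.COLOR_BGR2HSV))]
    m=(H>5)&(H<35)&(V>130)&(S>15); m[:,:150]=0; m[:,200:]=0; m[:170]=0;m[225:]=0
    l=np.argwhere(m)[:,::-1].astype(np.float32); r=cv2.minAreaRect(l); P=np.array([plane("top",p,z)[:2] for p in cv2.boxPoints(r)])
    print(len(l),r,P.mean(0),np.hypot(*(P[1]-P[0])),np.hypot(*(P[2]-P[1])))
cast_on_mat("pics/top1.png",29)
u=np.array([.0999,.995]); c=np.array([502.3,77.1])
a,b,d=[c+u*k for k in(46.5,0,-46.5)]; print(a,b,d)
legs([(430,-187,132,2.5),(*a,132,-5.7),(*a,60,-5.7)])
```

```text
494 ((170.29412841796875, 201.32354736328125), (23.040882110595703, 23.768489837646484), 14.03624439239502) [559.8394193  346.11534669] 54.772499630232474 54.00680223047304
[506.94535 123.3675 ] [502.3  77.1] [497.65465  30.8325 ]
at [ 430.1 -187.4   32.6] ang 2.4 tilt [ 0.0017 -0.0013]
[0.004, -0.001, -0.994] -0.001
  -> [ 430. -187.  132.] 2.5
[1.0, 0.295, 0.0] 0.091
[1.0, 0.145, 0.0] 0.0
[1.0, 0.144, 0.0] 0.0
[0.133, 0.02, 0.0] 0.0
  -> [507.  123.4 132. ] -5.7
[0.0, -0.0, 0.72] 0.0
  -> [507.  123.4  60. ] -5.7
```

Request:
{"name": "move_arm", "arguments": {"moves": [[[0, 0, -0.3], 0, 1], [[0, 0, -0.7], 0, 1], [[0, 0, -1], 0, 1], [[0, 0, -1], 0, 1], [[0, 0, -1], 0, 1]]}}

```text
clock: 14.15
tcp_pos: [429.7, -187.1, 132.1]
tcp_rot: [0.001, 0.692, 0.722, 0.0]
ft_force: [0.3, 0.5, -1.9]
grip_width: 0.607
grip_force: 52.8
```

Request:
{"name": "move_arm", "arguments": {"moves": [[[0.3, 0.1, 0], 0.09, 1], [[0.65, 0.2, 0], 0.09, 1], [[1, 0.3, 0], 0.09, 1], [[1, 0.3, 0], 0.09, 1], [[1, 0.3, 0], 0.09, 1]]}}

```text
clock: 14.65
tcp_pos: [454.1, -84.7, 129.9]
tcp_rot: [-0.001, 0.741, 0.672, -0.001]
ft_force: [0.4, -0.4, -0.8]
grip_width: 0.602
grip_force: 52.7
```

Request:
{"name": "move_arm", "arguments": {"moves": [[[0.3, 0.05, 0], 0, 1], [[0.65, 0.1, 0], 0, 1], [[1, 0.14, 0], 0, 1], [[1, 0.14, 0], 0, 1], [[1, 0.14, 0], 0, 1]]}}

```text
clock: 15.15
tcp_pos: [478.5, 12.0, 130.6]
tcp_rot: [-0.0, 0.741, 0.671, -0.001]
ft_force: [1.0, -0.5, -1.2]
grip_width: 0.604
grip_force: 52.7
```

Request:
{"name": "move_arm", "arguments": {"moves": [[[0.3, 0.05, 0], 0, 1], [[0.65, 0.1, 0], 0, 1], [[1, 0.14, 0], 0, 1], [[1, 0.14, 0], 0, 1], [[1, 0.14, 0], 0, 1], [[1, 0.14, 0], 0, 1]]}}

```text
clock: 15.75
tcp_pos: [502.5, 108.9, 130.9]
tcp_rot: [-0.0, 0.742, 0.671, -0.001]
ft_force: [0.1, -0.3, -0.9]
grip_width: 0.601
grip_force: 52.7
```

Run:
```python
from h import *
a=(506.8,122)
legs([(*a,70,-5.7),(*a,42,-5.7)])
```

```text
at [502.5 108.9 130.9] ang -5.8 tilt [-0.0008 -0.0006]
[0.135, 0.029, 0.609] -0.001
  -> [506.8 122.   70. ] -5.7
[-0.0, 0.0, 0.28] 0.0
  -> [506.8 122.   42. ] -5.7
```

Request:
{"name": "move_arm", "arguments": {"moves": [[[0.13, 0.03, 0.1], 0, 1], [[0.13, 0.03, 0.4], 0, 1], [[0.13, 0.03, 0.65], 0, 1], [[0.13, 0.03, 0.8], 0, 1], [[0.13, 0.03, 0.85], 0, 1], [[0.13, 0.03, 0.89], 0, 1], [[0.13, 0.03, 0.89], 0, 1], [[0.13, 0.03, 0.9], 0, 1], [[0.13, 0.03, 0.9], 0, 1]]}}

```text
clock: 16.65
tcp_pos: [506.6, 121.5, 40.7]
tcp_rot: [0.0, 0.742, 0.671, -0.001]
ft_force: [-2.6, -7.0, 3.0]
grip_width: 0.6
grip_force: 53.4
```

Request:
{"name": "move_arm", "arguments": {"moves": [[[-0.01, 0, 0], 0, 1], [[-0.01, 0, 0], 0, 1], [[-0.01, 0, 0], 0, 0.5], [[-0.01, 0, 0], 0, 0], [[-0.01, 0, 0], 0, 0], [[-0.01, 0, 0], 0, 0], [[-0.01, 0, -0.2], 0, 0], [[-0.01, 0, -0.6], 0, 0], [[-0.01, 0, -1], 0, 0], [[-0.01, 0, -1], 0, 0], [[-0.01, 0, -1], 0, 0]]}}

```text
clock: 17.75
tcp_pos: [507.8, 122.5, 142.6]
tcp_rot: [0.001, 0.741, 0.671, 0.001]
ft_force: [-0.2, -0.3, -1.0]
grip_width: 1.0
grip_force: 0.0
```

Run:
```python
from h import *
legs([(506,121,140,-5.7),(598.6,-172,140,15.5),(598.6,-172,32,15.5)])
```

```text
at [507.8 122.5 142.6] ang -5.7 tilt [0.0032 0.0003]
[-0.017, -0.016, 0.026] 0.0
  -> [506. 121. 140.] -5.7
[-1.0, 0.429, -0.0] -0.235
[-1.0, 0.036, -0.0] -0.0
[-0.983, 0.035, -0.0] -0.0
  -> [ 598.6 -172.   140. ] 15.5
[-0.0, 0.0, 1.0] -0.0
[-0.0, 0.0, 0.08] -0.0
  -> [ 598.6 -172.    32. ] 15.5
```

Request:
{"name": "move_arm", "arguments": {"moves": [[[-0.3, 0.1, -0.2], -0.23, 0], [[-1, 0.3, -0.5], -0.23, 0], [[-1, 0.3, -0.5], -0.23, 0], [[-1, 0.3, -0.5], -0.23, 0], [[-1, 0.3, -0.5], -0.23, 0], [[-1, 0.3, -0.5], -0.23, 0]]}}

```text
clock: 18.35
tcp_pos: [525.6, 20.8, 189.6]
tcp_rot: [-0.002, 0.609, 0.793, -0.001]
ft_force: [0.1, -0.2, 0.3]
grip_width: 0.998
grip_force: 0.0
```

Request:
{"name": "move_arm", "arguments": {"moves": [[[-1, 0.04, 0], 0, 0], [[-1, 0.04, 0], 0, 0], [[-1, 0.04, 0], 0, 0], [[-1, 0.04, 0], 0, 0]]}}

```text
clock: 18.75
tcp_pos: [556.0, -75.3, 190.0]
tcp_rot: [-0.001, 0.609, 0.793, -0.0]
ft_force: [0.0, -0.2, -0.4]
grip_width: 1.0
grip_force: 0.0
```

Request:
{"name": "move_arm", "arguments": {"moves": [[[-1, 0.1, 0], 0, 0], [[-1, 0.1, 0], 0, 0], [[-1, 0.1, 0], 0, 0], [[-1, 0.1, 0.5], 0, 0], [[-1, 0.1, 0.5], 0, 0], [[-1, 0.1, 0.5], 0, 0]]}}

```text
clock: 19.35
tcp_pos: [591.0, -167.2, 140.0]
tcp_rot: [-0.002, 0.608, 0.794, -0.0]
ft_force: [0.7, 0.7, 0.5]
grip_width: 0.998
grip_force: 0.0
```

Run:
```python
from h import *
legs([(598.6,-172,80,15.5),(598.6,-172,32.6,15.5)])
snap("top","top2")
im=cv2.imread("pics/top2.png");H,S,V=[a.astype(int) for a in cv2.split(cv2.cvtColor(im,cv2.COLOR_BGR2HSV))]
m=((H>110)&(H<150)&(S>40)&(V>80)); m[:,:245]=0; m[:,330:]=0; m[:195]=0;m[255:]=0
m2=((V>150)&(S<60)); cv2.imwrite("pics/cr2.png",cv2.resize(im[198:248,240:335],None,fx=8,fy=8,interpolation=cv2.INTER_CUBIC))
```

```text
at [ 591.  -167.2  140. ] ang 15.1 tilt [-0.004   0.0024]
[-0.066, 0.061, 0.6] -0.004
  -> [ 598.6 -172.    80. ] 15.5
[-0.0, 0.0, 0.474] -0.0
  -> [ 598.6 -172.    32.6] 15.5
```

View pics/cr2.png

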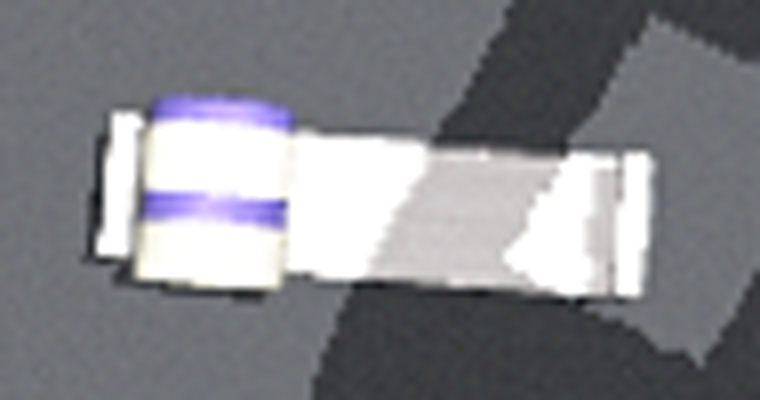

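Jar 1 sits at crop x 135–293, y 96–290, against the left stop and in line with the cradle. Next I'll grasp jar 2.

Request:
{"name": "move_arm", "arguments": {"moves": [[[-0.04, 0.06, 0.3], 0, 0], [[-0.06, 0.06, 0.6], 0, 0], [[-0.06, 0.06, 0.8], 0, 0], [[-0.06, 0.06, 1], 0, 0], [[-0.06, 0.06, 1], 0, 0], [[-0.06, 0.06, 1], 0, 0]]}}

```text
clock: 20.0
tcp_pos: [600.7, -173.9, 43.2]
tcp_rot: [0.001, 0.608, 0.794, 0.0]
ft_force: [0.3, 0.6, 0.7]
grip_width: 1.0
grip_force: 0.0
```

Run:
```python
from h import *
legs([(598.6,-172,32.6,15.5)])
f=lambda p:((p[0]+.5)/8-.5+240,(p[1]+.5)/8-.5+198)
J=np.array([plane("top",f(p),30)[:2] for p in [(148,105),(294,112),(283,289),(133,280)]]); print(J.mean(0), (J.mean(0)-[502.3,77.1])@[[.995,.0999],[-.0999,.995]])
x=J[0]+J[1]-J[2]-J[3]; print(np.degrees(np.arctan2(x[1],x[0])))
```

```text
at [ 600.7 -173.9   43.2] ang 15.1 tilt [ 0.002 -0.001]
[0.023, -0.015, 0.106] -0.005
  -> [ 598.6 -172.    32.6] 15.5
[506.43796647 124.45816227] [-0.61380378 47.53475431]
-4.8875985935974295
```

Request:
{"name": "move_arm", "arguments": {"moves": [[[0.02, -0.015, 0.06], 0, 0], [[0.02, -0.015, 0.1], 0, 0], [[0.02, -0.015, 0.1], 0, 0], [[0.02, -0.015, 0.1], 0, 0.5], [[0.02, -0.015, 0.1], 0, 1], [[0.02, -0.015, 0.1], 0, 1], [[0.02, -0.015, 0.1], 0, 1], [[0.02, -0.015, 0.1], 0, 1], [[0.02, -0.015, 0.1], 0, 1], [[0.02, -0.015, 0.1], 0, 1]]}}

```text
clock: 21.0
tcp_pos: [597.9, -172.7, 31.7]
tcp_rot: [0.0, 0.609, 0.793, 0.0]
ft_force: [0.6, -0.4, 5.0]
grip_width: 0.602
grip_force: 52.3
```

Run:
```python
from h import *
legs([(598.6,-172,130,15.5),(560,-75,170,-5.7),(502.3,77.1,130,-5.7),(502.3,77.1,41,-5.7)])
```

```text
at [ 597.9 -172.7   31.7] ang 15.0 tilt [ 0.0007 -0.0005]
[0.005, 0.009, -0.983] -0.005
  -> [ 598.6 -172.   130. ] 15.5
[1.0, -0.109, -0.385] 0.235
[0.034, -0.018, -0.015] 0.0
  -> [560. -75. 170.] -5.7
[1.0, -0.498, 0.275] 0.0
[0.456, -0.227, 0.125] 0.0
  -> [502.3  77.1 130. ] -5.7
[0.0, 0.0, 0.89] 0.0
  -> [502.3  77.1  41. ] -5.7
```

Request:
{"name": "move_arm", "arguments": {"moves": [[[0, 0, -0.3], 0, 1], [[0, 0, -0.7], 0, 1], [[0, 0, -1], 0, 1], [[0, 0, -1], 0, 1], [[0, 0, -1], 0, 1]]}}

```text
clock: 21.5
tcp_pos: [597.5, -172.4, 131.3]
tcp_rot: [0.0, 0.609, 0.793, 0.0]
ft_force: [-0.2, -0.1, -1.6]
grip_width: 0.599
grip_force: 52.5
```

Request:
{"name": "move_arm", "arguments": {"moves": [[[0.2, -0.04, -0.3], 0.24, 1], [[0.5, -0.08, -0.5], 0.24, 1], [[0.8, -0.1, -0.5], 0.24, 1], [[1, -0.11, -0.5], 0.24, 1], [[1, -0.11, -0.5], 0.24, 1], [[1, -0.11, -0.5], 0.24, 1]]}}

```text
clock: 22.1
tcp_pos: [560.4, -78.4, 179.8]
tcp_rot: [-0.001, 0.746, 0.666, -0.001]
ft_force: [-0.4, -0.5, -0.6]
grip_width: 0.6
grip_force: 52.8
```

Request:
{"name": "move_arm", "arguments": {"moves": [[[0.3, -0.15, 0], 0, 1], [[0.65, -0.3, 0], 0, 1], [[1, -0.5, 0], 0, 1], [[1, -0.5, 0], 0, 1], [[1, -0.5, 0], 0, 1]]}}

```text
clock: 22.6
tcp_pos: [522.9, 26.1, 180.8]
tcp_rot: [0.0, 0.746, 0.666, -0.0]
ft_force: [-0.4, -1.0, -1.1]
grip_width: 0.6
grip_force: 52.7
```

Request:
{"name": "move_arm", "arguments": {"moves": [[[0.3, -0.15, 0], 0, 1], [[0.46, -0.23, 0.2], 0, 1], [[0.46, -0.23, 0.5], 0, 1], [[0.46, -0.23, 0.7], 0, 1], [[0.46, -0.23, 0.7], 0, 1], [[0.46, -0.23, 0.7], 0, 1]]}}

```text
clock: 23.2
tcp_pos: [505.9, 73.5, 111.3]
tcp_rot: [-0.0, 0.747, 0.665, -0.0]
ft_force: [1.0, -0.1, -0.8]
grip_width: 0.601
grip_force: 52.7
```

Run:
```python
from h import *
legs([(502.3,77.1,41,-5.7)])
```

```text
at [505.9  73.5 111.3] ang -6.7 tilt [-0.0006 -0.0002]
[0.032, -0.04, 0.703] -0.011
  -> [502.3  77.1  41. ] -5.7
```

Request:
{"name": "move_arm", "arguments": {"moves": [[[0.035, -0.04, 0.2], -0.01, 1], [[0.035, -0.04, 0.4], -0.01, 1], [[0.035, -0.04, 0.6], -0.01, 1], [[0.035, -0.04, 0.67], -0.01, 1], [[0.035, -0.04, 0.7], -0.01, 1], [[0.035, -0.04, 0.71], -0.01, 1], [[0.035, -0.04, 0.71], -0.01, 1]]}}

```text
clock: 23.9
tcp_pos: [502.6, 78.4, 41.3]
tcp_rot: [0.001, 0.741, 0.671, 0.001]
ft_force: [0.9, -0.1, -0.6]
grip_width: 0.603
grip_force: 52.7
```

Request:
{"name": "move_arm", "arguments": {"moves": [[[-0.005, 0, 0.008], 0, 1], [[-0.005, 0, 0.012], 0, 1], [[-0.005, 0, 0.012], 0, 0.5], [[-0.005, 0, 0.012], 0, 0], [[-0.005, 0, 0.012], 0, 0], [[-0.005, 0, 0.012], 0, 0], [[-0.005, 0, -0.2], 0, 0], [[-0.005, 0, -0.6], 0, 0], [[-0.005, 0, -1], 0, 0], [[-0.005, 0, -1], 0, 0], [[-0.005, 0, -1], 0, 0]]}}

```text
clock: 25.0
tcp_pos: [502.3, 78.1, 141.3]
tcp_rot: [0.001, 0.741, 0.671, 0.001]
ft_force: [-0.9, 0.1, -0.3]
grip_width: 1.002
grip_force: 0.0
```

Run:
```python
from h import *
legs([(530,-20,190,15),(588.9,-275.1,190,15),(588.9,-275.1,100,15)])
```

```text
at [502.3  78.1 141.3] ang -5.7 tilt [ 0.0026 -0.0002]
[-0.949, 0.372, -0.487] -0.23
  -> [530. -20. 190.] 15.0
[-1.0, -0.035, 0.0] 0.0
[-1.0, -0.035, 0.0] 0.0
[-0.616, -0.022, 0.0] 0.0
  -> [ 588.9 -275.1  190. ] 15.0
[-0.0, 0.0, 0.9] 0.0
  -> [ 588.9 -275.1  100. ] 15.0
```

Request:
{"name": "move_arm", "arguments": {"moves": [[[-0.4, 0.1, -0.3], -0.23, 0], [[-0.95, 0.37, -0.5], -0.23, 0], [[-0.95, 0.37, -0.5], -0.23, 0], [[-0.95, 0.37, -0.5], -0.23, 0], [[-0.95, 0.37, -0.5], -0.23, 0], [[-0.95, 0.37, -0.5], -0.23, 0]]}}

```text
clock: 25.6
tcp_pos: [527.6, -18.9, 188.5]
tcp_rot: [-0.002, 0.609, 0.793, -0.001]
ft_force: [0.3, 0.0, -0.2]
grip_width: 0.999
grip_force: 0.0
```

Request:
{"name": "move_arm", "arguments": {"moves": [[[-1, -0.035, 0], 0, 0], [[-1, -0.035, 0], 0, 0], [[-1, -0.035, 0], 0, 0], [[-1, -0.035, 0], 0, 0]]}}

```text
clock: 26.0
tcp_pos: [550.9, -117.1, 189.1]
tcp_rot: [-0.001, 0.609, 0.793, -0.0]
ft_force: [0.2, 0.8, -0.5]
grip_width: 0.999
grip_force: 0.0
```

Request:
{"name": "move_arm", "arguments": {"moves": [[[-1, -0.035, 0], 0, 0], [[-1, -0.035, 0], 0, 0], [[-1, -0.035, 0.3], 0, 0], [[-1, -0.035, 0.6], 0, 0], [[-1, -0.035, 0.6], 0, 0]]}}

```text
clock: 26.5
tcp_pos: [570.8, -211.3, 125.0]
tcp_rot: [-0.005, 0.608, 0.794, -0.0]
ft_force: [-0.5, 1.0, -1.2]
grip_width: 1.003
grip_force: 0.0
```

Request:
{"name": "move_arm", "arguments": {"moves": [[[-0.6, -0.02, 0.3], 0, 0], [[-0.6, -0.02, 0.6], 0, 0], [[-0.6, -0.02, 0.8], 0, 0], [[-0.6, -0.02, 0.8], 0, 0], [[-0.6, -0.02, 0.8], 0, 0], [[-0.6, -0.02, 0.8], 0, 0]]}}

```text
clock: 27.1
tcp_pos: [589.2, -273.2, 52.8]
tcp_rot: [0.002, 0.608, 0.794, 0.0]
ft_force: [0.0, -0.4, -0.1]
grip_width: 0.999
grip_force: 0.0
```

Run:
```python
from h import *
legs([(588.9,-275.1,32.5,15)])
```

```text
at [ 589.2 -273.2   52.8] ang 15.1 tilt [ 0.0027 -0.0018]
[-0.018, -0.008, 0.203] 0.001
  -> [ 588.9 -275.1   32.5] 15.0
```

Request:
{"name": "move_arm", "arguments": {"moves": [[[-0.02, -0.01, 0.1], 0, 0], [[-0.02, -0.01, 0.2], 0, 0], [[-0.02, -0.01, 0.2], 0, 0], [[-0.02, -0.01, 0.2], 0, 0], [[-0.02, -0.01, 0.2], 0, 0.5], [[-0.02, -0.01, 0.2], 0, 1], [[-0.02, -0.01, 0.2], 0, 1], [[-0.02, -0.01, 0.2], 0, 1], [[-0.02, -0.01, 0.2], 0, 1], [[-0.02, -0.01, 0.2], 0, 1], [[-0.02, -0.01, 0.2], 0, 1]]}}

```text
clock: 28.2
tcp_pos: [587.5, -276.0, 30.7]
tcp_rot: [0.0, 0.609, 0.793, -0.0]
ft_force: [0.6, -0.9, 5.4]
grip_width: 0.602
grip_force: 52.3
```

Run:
```python
from h import *
snap("top","top3"); im=cv2.imread("pics/top3.png")
cv2.imwrite("pics/cr3.png",cv2.resize(im[198:248,240:335],None,fx=8,fy=8,interpolation=cv2.INTER_CUBIC))
legs([(588.9,-275.1,132.5,15),(530,-80,180,-5.7),(497.7,30.8,130,-5.7)])
```

```text
at [ 587.6 -276.    30.7] ang 15.0 tilt [ 0.0007 -0.0006]
[0.005, 0.015, -1.0] 0.0
[0.0, 0.0, -0.018] 0.0
  -> [ 588.9 -275.1  132.5] 15.0
[1.0, -0.031, -0.233] 0.23
[0.959, -0.397, -0.242] 0.0
  -> [530. -80. 180.] -5.7
[1.0, -0.402, 0.468] 0.0
[0.071, -0.029, 0.032] 0.0
  -> [497.7  30.8 130. ] -5.7
```

View pics/cr3.png

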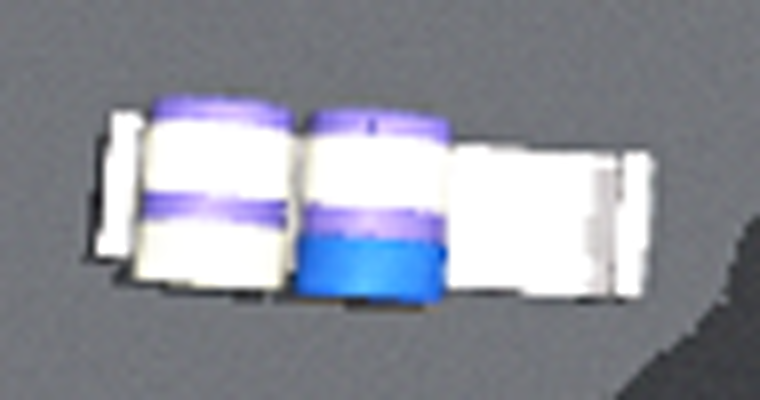

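Jars 1 and 2 lie side by side at crop x 135–293 and 295–452. The free space up to the right stop at about x 612 is enough for the third jar.

Request:
{"name": "move_arm", "arguments": {"moves": [[[0, 0, -0.3], 0, 1], [[0, 0, -0.7], 0, 1], [[0, 0, -1], 0, 1], [[0, 0, -1], 0, 1], [[0, 0, -1], 0, 1]]}}

```text
clock: 28.75
tcp_pos: [587.2, -275.6, 130.4]
tcp_rot: [0.0, 0.609, 0.793, 0.0]
ft_force: [0.2, 0.4, -1.8]
grip_width: 0.601
grip_force: 52.5
```

Request:
{"name": "move_arm", "arguments": {"moves": [[[0.3, -0.01, -0.1], 0.23, 1], [[0.6, -0.02, -0.2], 0.23, 1], [[1, -0.03, -0.25], 0.23, 1], [[1, -0.03, -0.25], 0.23, 1], [[1, -0.03, -0.25], 0.23, 1]]}}

```text
clock: 29.25
tcp_pos: [557.4, -178.7, 153.5]
tcp_rot: [-0.001, 0.741, 0.672, -0.001]
ft_force: [0.7, -0.1, -1.1]
grip_width: 0.604
grip_force: 52.7
```

Request:
{"name": "move_arm", "arguments": {"moves": [[[0.3, -0.12, -0.1], 0, 1], [[0.6, -0.24, -0.2], 0, 1], [[0.96, -0.4, -0.25], 0, 1], [[0.96, -0.4, -0.25], 0, 1], [[0.96, -0.4, -0.25], 0, 1]]}}

```text
clock: 29.75
tcp_pos: [528.1, -80.7, 179.6]
tcp_rot: [-0.0, 0.741, 0.672, -0.0]
ft_force: [0.1, -0.2, -0.8]
grip_width: 0.604
grip_force: 52.7
```

Request:
{"name": "move_arm", "arguments": {"moves": [[[0.3, -0.12, 0], 0, 1], [[0.6, -0.24, 0.1], 0, 1], [[1, -0.4, 0.3], 0, 1], [[1, -0.4, 0.6], 0, 1], [[1, -0.4, 0.7], 0, 1], [[1, -0.4, 0.7], 0, 1], [[1, -0.4, 0.7], 0, 1]]}}

```text
clock: 30.45
tcp_pos: [499.3, 21.6, 110.7]
tcp_rot: [0.0, 0.742, 0.671, 0.0]
ft_force: [0.0, -0.0, -0.8]
grip_width: 0.604
grip_force: 52.7
```

Run:
```python
from h import *
legs([(497.7,31.1,60,-5.7),(497.7,31.1,39.5,-5.7)])
```

```text
at [499.3  21.6 110.7] ang -5.8 tilt [ 0.0005 -0.0003]
[0.093, -0.025, 0.507] -0.001
  -> [497.7  31.1  60. ] -5.7
[0.0, -0.0, 0.205] 0.0
  -> [497.7  31.1  39.5] -5.7
```

Request:
{"name": "move_arm", "arguments": {"moves": [[[0.09, -0.025, 0.2], 0, 1], [[0.09, -0.025, 0.4], 0, 1], [[0.09, -0.025, 0.55], 0, 1], [[0.09, -0.025, 0.63], 0, 1], [[0.09, -0.025, 0.68], 0, 1], [[0.09, -0.025, 0.71], 0, 1], [[0.09, -0.025, 0.71], 0, 1], [[0.09, -0.025, 0.71], 0, 1]]}}

```text
clock: 31.25
tcp_pos: [497.2, 32.1, 39.9]
tcp_rot: [0.0, 0.741, 0.671, 0.0]
ft_force: [-0.4, -1.3, -1.2]
grip_width: 0.604
grip_force: 52.7
```

Request:
{"name": "move_arm", "arguments": {"moves": [[[-0.01, 0, 0.005], 0, 1], [[-0.01, 0, 0.01], 0, 1], [[-0.01, 0, 0.01], 0, 0.5], [[-0.01, 0, 0.01], 0, 0], [[-0.01, 0, 0.01], 0, 0], [[-0.01, 0, 0.01], 0, 0], [[-0.01, 0, -0.2], 0, 0], [[-0.01, 0, -0.6], 0, 0], [[-0.01, 0, -1], 0, 0], [[-0.01, 0, -1], 0, 0], [[-0.01, 0, -1], 0, 0]]}}

```text
clock: 32.35
tcp_pos: [497.2, 31.2, 140.2]
tcp_rot: [0.001, 0.741, 0.671, 0.001]
ft_force: [0.6, 0.1, 0.6]
grip_width: 0.998
grip_force: 0.0
```

Run:
```python
from h import *
legs([(530,-60,185,10.4),(603.1,-346.8,160,10.4),(603.1,-346.8,60,10.4)])
```

```text
at [497.2  31.2 140.2] ang -5.7 tilt [ 0.0025 -0.0004]
[-0.875, 0.416, -0.448] -0.179
  -> [530. -60. 185.] 10.4
[-1.0, 0.068, 0.085] 0.0
[-1.0, 0.068, 0.084] 0.0
[-0.953, 0.064, 0.081] 0.0
  -> [ 603.1 -346.8  160. ] 10.4
[0.0, -0.0, 1.0] 0.0
  -> [ 603.1 -346.8   60. ] 10.4
```

Request:
{"name": "move_arm", "arguments": {"moves": [[[-0.4, 0.1, -0.3], -0.18, 0], [[-0.88, 0.42, -0.45], -0.18, 0], [[-0.88, 0.42, -0.45], -0.18, 0], [[-0.88, 0.42, -0.45], -0.18, 0], [[-0.88, 0.42, -0.45], -0.18, 0]]}}

```text
clock: 32.85
tcp_pos: [528.1, -59.6, 182.1]
tcp_rot: [-0.002, 0.64, 0.768, -0.001]
ft_force: [-0.6, -0.0, -0.2]
grip_width: 0.998
grip_force: 0.0
```

Request:
{"name": "move_arm", "arguments": {"moves": [[[-1, 0.07, 0.1], 0, 0], [[-1, 0.07, 0.1], 0, 0], [[-1, 0.07, 0.1], 0, 0], [[-1, 0.07, 0.1], 0, 0]]}}

```text
clock: 33.25
tcp_pos: [553.6, -156.6, 172.4]
tcp_rot: [-0.002, 0.64, 0.769, -0.0]
ft_force: [-0.5, 0.0, -0.9]
grip_width: 1.001
grip_force: 0.0
```

Request:
{"name": "move_arm", "arguments": {"moves": [[[-1, 0.07, 0.1], 0, 0], [[-1, 0.07, 0.1], 0, 0], [[-1, 0.07, 0.1], 0, 0], [[-1, 0.07, 0.1], 0, 0]]}}

```text
clock: 33.65
tcp_pos: [579.3, -253.0, 163.0]
tcp_rot: [-0.002, 0.639, 0.769, 0.0]
ft_force: [0.5, 0.3, 0.7]
grip_width: 1.0
grip_force: 0.0
```

Request:
{"name": "move_arm", "arguments": {"moves": [[[-0.95, 0.07, 0], 0, 0], [[-0.95, 0.07, 0.2], 0, 0], [[-0.95, 0.07, 0.6], 0, 0], [[-0.95, 0.07, 1], 0, 0], [[-0.95, 0.07, 1], 0, 0], [[-0.95, 0.07, 1], 0, 0], [[-0.95, 0.07, 1], 0, 0]]}}

```text
clock: 34.35
tcp_pos: [605.9, -346.3, 67.5]
tcp_rot: [0.002, 0.639, 0.769, 0.0]
ft_force: [-0.6, -0.1, 0.5]
grip_width: 0.998
grip_force: 0.0
```

Run:
```python
from h import *
legs([(603.1,-346.8,32,10.4)])
```

```text
at [ 605.9 -346.3   67.5] ang 10.6 tilt [ 0.0032 -0.0025]
[0.0, -0.028, 0.355] 0.002
  -> [ 603.1 -346.8   32. ] 10.4
```

Request:
{"name": "move_arm", "arguments": {"moves": [[[0, -0.03, 0.1], 0, 0], [[0, -0.03, 0.2], 0, 0], [[0, -0.03, 0.29], 0, 0], [[0, -0.03, 0.29], 0, 0], [[0, -0.03, 0.29], 0, 0.5], [[0, -0.03, 0.29], 0, 1], [[0, -0.03, 0.29], 0, 1], [[0, -0.03, 0.29], 0, 1], [[0, -0.03, 0.29], 0, 1], [[0, -0.03, 0.29], 0, 1], [[0, -0.03, 0.29], 0, 1]]}}

```text
clock: 35.45
tcp_pos: [601.6, -347.6, 35.9]
tcp_rot: [0.001, 0.639, 0.769, -0.0]
ft_force: [-0.4, -1.1, 3.8]
grip_width: 0.607
grip_force: 52.3
```

Run:
```python
from h import *
snap("top","top4"); im=cv2.imread("pics/top4.png")
cv2.imwrite("pics/cr4.png",cv2.resize(im[198:248,240:335],None,fx=8,fy=8,interpolation=cv2.INTER_CUBIC))
s=env.state();print(s["grip_width"],s["tcp_pos"],s["grip_force"])
```

```text
0.597112790346875 [ 601.59697126 -347.65217315   35.9548749 ] 52.280845642089844
```

View pics/cr4.png

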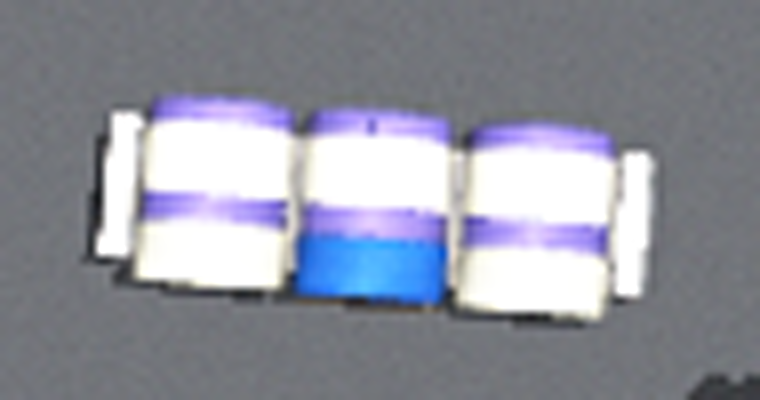

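All three bottom jars lie straight and evenly spaced, with centres at about crop x 215, 375 and 535.

Run:
```python
from h import *
f=lambda p:((p[0]+.5)/8-.5+240,(p[1]+.5)/8-.5+198)
for q in ([(148,105),(294,112),(283,289),(133,280)],[(308,113),(452,118),(444,303),(295,296)],[(468,130),(613,135),(605,320),(455,312)]):
    J=np.array([plane("top",f(p),30)[:2] for p in q]); print(J.mean(0).round(1),(np.array([[.995,-.0999],[.0999,.995]])@(J.mean(0)-[502.3,77.1])).round(1))
legs([(601.6,-347.6,135,10.4),(530,-80,180,-5.7),(500,54,150,-5.7)])
```

```text
[506.4 124.5] [-0.6 47.5]
[502.2  78.6] [-0.3  1.5]
[496.3  32.7] [ -1.5 -44.7]
at [ 601.6 -347.7   36. ] ang 10.5 tilt [ 0.001  -0.0009]
[0.001, 0.0, -0.99] 0.001
  -> [ 601.6 -347.6  135. ] 10.4
[1.0, -0.08, -0.163] 0.179
[1.0, -0.377, -0.174] 0.0
[0.653, -0.246, -0.113] 0.0
  -> [530. -80. 180.] -5.7
[1.0, -0.331, 0.23] 0.0
[0.304, -0.1, 0.07] 0.0
  -> [500.  54. 150.] -5.7
```

Request:
{"name": "move_arm", "arguments": {"moves": [[[0, 0, -0.3], 0, 1], [[0, 0, -0.7], 0, 1], [[0, 0, -1], 0, 1], [[0, 0, -1], 0, 1], [[0, 0, -1], 0, 1]]}}

```text
clock: 36.0
tcp_pos: [601.1, -347.1, 135.4]
tcp_rot: [0.0, 0.639, 0.769, 0.0]
ft_force: [-0.2, 1.0, -2.0]
grip_width: 0.603
grip_force: 52.3
```

Request:
{"name": "move_arm", "arguments": {"moves": [[[0.3, -0.02, -0.1], 0.18, 1], [[0.65, -0.05, -0.15], 0.18, 1], [[1, -0.08, -0.2], 0.18, 1], [[1, -0.08, -0.2], 0.18, 1], [[1, -0.08, -0.2], 0.18, 1]]}}

```text
clock: 36.5
tcp_pos: [574.1, -249.1, 153.4]
tcp_rot: [-0.001, 0.741, 0.672, -0.0]
ft_force: [0.4, 0.1, -0.1]
grip_width: 0.603
grip_force: 52.4
```

Request:
{"name": "move_arm", "arguments": {"moves": [[[0.3, -0.12, -0.1], 0, 1], [[0.65, -0.25, -0.2], 0, 1], [[1, -0.38, -0.2], 0, 1], [[1, -0.38, -0.2], 0, 1], [[1, -0.38, -0.2], 0, 1]]}}

```text
clock: 37.0
tcp_pos: [547.0, -147.3, 174.4]
tcp_rot: [-0.0, 0.741, 0.671, -0.0]
ft_force: [0.9, -0.8, -1.6]
grip_width: 0.599
grip_force: 52.5
```

Request:
{"name": "move_arm", "arguments": {"moves": [[[0.3, -0.12, -0.1], 0, 1], [[0.65, -0.25, -0.1], 0, 1], [[0.65, -0.25, -0.1], 0, 1], [[0.65, -0.25, -0.1], 0, 1]]}}

```text
clock: 37.4
tcp_pos: [529.1, -80.9, 184.9]
tcp_rot: [0.0, 0.741, 0.671, -0.0]
ft_force: [-0.2, -0.0, -0.2]
grip_width: 0.604
grip_force: 52.5
```

Request:
{"name": "move_arm", "arguments": {"moves": [[[0.3, -0.1, 0], 0, 1], [[0.65, -0.22, 0], 0, 1], [[1, -0.33, 0], 0, 1], [[1, -0.33, 0], 0, 1], [[1, -0.33, 0], 0, 1], [[1, -0.33, 0], 0, 1]]}}

```text
clock: 38.0
tcp_pos: [506.6, 21.1, 185.3]
tcp_rot: [0.0, 0.742, 0.671, -0.0]
ft_force: [0.7, 1.1, -0.1]
grip_width: 0.601
grip_force: 52.5
```

Run:
```python
from h import *
legs([(499.5,55,110,-5.7),(499.5,55,84,-5.7)])
```

```text
at [506.6  21.1 185.3] ang -5.8 tilt [ 0.0004 -0.0007]
[0.33, -0.105, 0.753] -0.001
  -> [499.5  55.  110. ] -5.7
[-0.0, 0.0, 0.26] 0.0
  -> [499.5  55.   84. ] -5.7
```

Request:
{"name": "move_arm", "arguments": {"moves": [[[0.33, -0.105, 0.2], 0, 1], [[0.33, -0.105, 0.5], 0, 1], [[0.33, -0.105, 0.7], 0, 1], [[0.33, -0.105, 0.85], 0, 1], [[0.33, -0.105, 0.93], 0, 1], [[0.33, -0.105, 0.98], 0, 1], [[0.33, -0.105, 1], 0, 1], [[0.33, -0.105, 1], 0, 1], [[0.33, -0.105, 1], 0, 1]]}}

```text
clock: 38.9
tcp_pos: [499.2, 56.5, 86.0]
tcp_rot: [0.001, 0.741, 0.671, 0.0]
ft_force: [1.1, 0.6, -1.2]
grip_width: 0.604
grip_force: 52.5
```

Run:
```python
from h import *
legs([(499.5,55,84,-5.7)]); s=env.state(); print(s["ft_force"])
```

```text
at [499.2  56.5  86. ] ang -5.7 tilt [ 0.0013 -0.0002]
[-0.015, 0.005, 0.02] 0.0
  -> [499.5  55.   84. ] -5.7
[ 1.07033651  0.63140417 -1.15557481]
```

Lower gently and watch for contact.

Request:
{"name": "move_arm", "arguments": {"moves": [[[-0.012, 0, 0.01], 0, 1], [[-0.012, 0, 0.02], 0, 1], [[-0.012, 0, 0.03], 0, 1], [[-0.012, 0, 0.035], 0, 1], [[-0.012, 0, 0.035], 0, 1]]}}

```text
clock: 39.4
tcp_pos: [498.6, 55.4, 82.0]
tcp_rot: [0.0, 0.741, 0.671, 0.0]
ft_force: [-0.9, 0.2, 1.6]
grip_width: 0.603
grip_force: 52.8
```

Request:
{"name": "move_arm", "arguments": {"moves": [[[0, 0, 0.005], 0, 1], [[0, 0, 0.01], 0, 1], [[0, 0, 0.01], 0, 1]]}}

```text
clock: 39.7
tcp_pos: [498.7, 55.1, 81.8]
tcp_rot: [0.0, 0.741, 0.671, -0.0]
ft_force: [-4.7, -2.6, 9.8]
grip_width: 0.6
grip_force: 53.9
```

Request:
{"name": "move_arm", "arguments": {"moves": [[[0, 0, -0.005], 0, 1], [[0, 0, -0.005], 0, 0.5], [[0, 0, -0.005], 0, 0.3], [[0, 0, -0.005], 0, 0], [[0, 0, -0.005], 0, 0], [[0, 0, -0.005], 0, 0], [[0, 0, -0.2], 0, 0], [[0, 0, -0.6], 0, 0], [[0, 0, -1], 0, 0], [[0, 0, -1], 0, 0], [[0, 0, -1], 0, 0]]}}

```text
clock: 40.8
tcp_pos: [499.2, 55.5, 181.8]
tcp_rot: [0.001, 0.741, 0.671, 0.001]
ft_force: [-0.6, 0.2, 0.0]
grip_width: 0.999
grip_force: 0.0
```

Request:
{"name": "move_arm", "arguments": {"moves": [[[-0.5, -1, -0.2], 0, 0], [[-0.5, -1, -0.2], 0, 0], [[-0.5, -1, -0.2], 0, 0], [[-0.5, -1, -0.2], 0, 0], [[-0.5, -1, -0.2], 0, 0]]}}

```text
clock: 41.3
tcp_pos: [394.0, 15.7, 200.1]
tcp_rot: [-0.0, 0.742, 0.671, -0.0]
ft_force: [0.7, -0.6, 0.6]
grip_width: 1.001
grip_force: 0.0
```

Run:
```python
from h import *
snap("top","top5"); im=cv2.imread("pics/top5.png")
snap("side","side5"); sd=cv2.imread("pics/side5.png")
a=cv2.resize(im[198:248,240:335],None,fx=8,fy=8,interpolation=cv2.INTER_CUBIC)
b=cv2.resize(im[240:290,170:225],None,fx=8,fy=8,interpolation=cv2.INTER_CUBIC)[:, :400]
c=cv2.resize(sd[270:330,330:380],None,fx=4,fy=4,interpolation=cv2.INTER_CUBIC)
d=cv2.resize(sd[205:275,300:350],None,fx=2.8,fy=2.8,interpolation=cv2.INTER_CUBIC)
cv2.imwrite("pics/cr5.png",np.hstack([cv2.resize(a[:,80:680],(520,347)),cv2.resize(d,(250,347))]))
o=np.zeros((440,620,3),np.uint8); o[:400,:400]=b; o[:240,410:610]=c; cv2.imwrite("pics/tag5.png",o)
```

```text
(no output)
```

View pics/cr5.png

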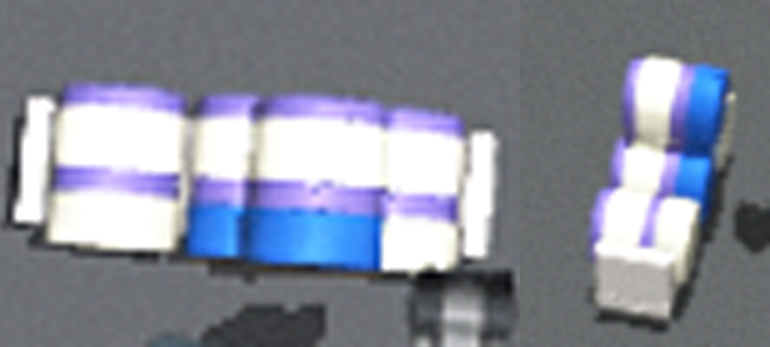

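View pics/tag5.png

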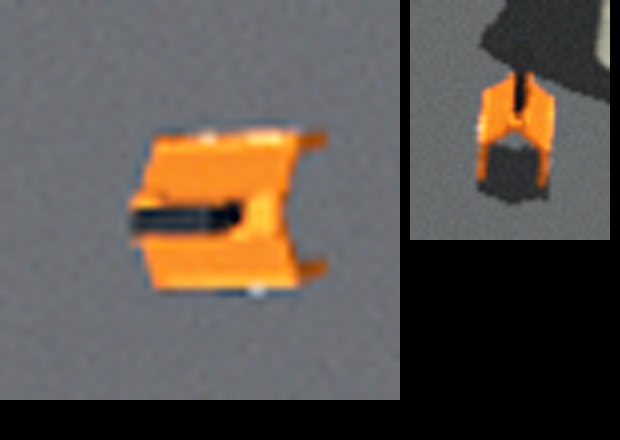

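The pyramid stands: the fourth jar is saddled between the middle and right jars and in line with them. The tag's tab is at top-crop (130–240, ~217), with the tab's upper end at side-crop (520,72). The plate edges run (155,135)–(298,130) and (152,290)–(298,288).

Run:
```python
from h import *
f=lambda p:((p[0]+.5)/8-.5+170,(p[1]+.5)/8-.5+240)
for z,p in ((86.5,(132,220)),(86.5,(172,217)),(86.5,(214,214)),(54,(155,135)),(54,(298,130)),(54,(152,290)),(54,(298,288)),(50,(226,211))): print(z,p,plane("top",f(p),z)[:2].round(1))
print(two(f((172,217)),((520-410)/4+330,270+74/4)))
im=cv2.imread("pics/top5.png");H,S,V=[a.astype(int) for a in cv2.split(cv2.cvtColor(im,cv2.COLOR_BGR2HSV))]
m=(V<60); 
l=[(c,a,r) for c,a,r in blobs(m[255:280,180:210],15)]; print(l)
print("pot red", [plane("top",(u,152),156)[:2].round(1) for u in (290,316)])
```

```text
86.5 (132, 220) [411.4 290.8]
86.5 (172, 217) [411.9 280.1]
86.5 (214, 214) [412.5 268.8]
54 (155, 135) [433.1 294.5]
54 (298, 130) [433.5 254.7]
54 (152, 290) [390.6 295. ]
54 (298, 288) [390.2 254.6]
50 (226, 211) [411.5 275.8]
(array([410.87044182, 282.63213953,  77.68689011]), np.float64(1.281188034572284))
[]
pot red [array([641.3,  59.5]), array([640. ,   6.6])]
```

Run:
```python
from h import *
legs([(411.8,279,140,0),(411.8,279,83,0)])
```

```text
at [394.5  15.8 200.3] ang -5.7 tilt [-0.0006  0.0004]
[1.0, -0.033, 0.229] -0.063
[1.0, 0.065, 0.229] -0.0
[0.633, 0.042, 0.145] -0.0
  -> [411.8 279.  140. ] -0.0
[0.0, -0.0, 0.57] -0.0
  -> [411.8 279.   83. ] -0.0
```

Request:
{"name": "move_arm", "arguments": {"moves": [[[1, -0.03, 0.2], -0.063, 0], [[1, -0.03, 0.2], -0.063, 0], [[1, -0.03, 0.2], -0.063, 0], [[1, -0.03, 0.2], -0.063, 0]]}}

```text
clock: 41.8
tcp_pos: [400.7, 116.9, 179.9]
tcp_rot: [-0.001, 0.706, 0.709, -0.001]
ft_force: [0.1, 0.3, 0.0]
grip_width: 1.002
grip_force: 0.0
```

Request:
{"name": "move_arm", "arguments": {"moves": [[[1, 0.07, 0.2], 0, 0], [[1, 0.07, 0.2], 0, 0], [[1, 0.07, 0.2], 0, 0], [[1, 0.07, 0.2], 0, 0]]}}

```text
clock: 42.2
tcp_pos: [408.1, 215.4, 160.3]
tcp_rot: [-0.0, 0.707, 0.708, -0.001]
ft_force: [0.9, -0.3, 0.1]
grip_width: 1.004
grip_force: 0.0
```

Request:
{"name": "move_arm", "arguments": {"moves": [[[0.63, 0.04, 0.1], 0, 0], [[0.63, 0.04, 0.1], 0, 0], [[0.63, 0.04, 0.1], 0, 0], [[0.63, 0.04, 0.1], 0, 0], [[0.63, 0.04, 0.1], 0, 0], [[0.63, 0.04, 0.1], 0, 0]]}}

```text
clock: 42.8
tcp_pos: [412.2, 277.3, 151.1]
tcp_rot: [0.0, 0.708, 0.707, 0.0]
ft_force: [0.0, 0.3, -0.2]
grip_width: 1.003
grip_force: 0.0
```

Run:
```python
from h import *
legs([(411.8,279,83,0)])
im=snap("side")[:,:,::-1].copy(); H,S,V=cv2.split(cv2.cvtColor(im,cv2.COLOR_BGR2HSV))
print([(c.round(1),a) for c,a,r in blobs((H<20)&(S>180)&(V>100),60)])
```

```text
at [412.2 277.3 151.1] ang -0.1 tilt [ 0.0004 -0.0001]
[0.017, -0.004, 0.681] -0.001
  -> [411.8 279.   83. ] -0.0
[(array([356.3, 299.8]), np.int32(246))]
```

Request:
{"name": "move_arm", "arguments": {"moves": [[[0.02, 0, 0.3], 0, 0], [[0.02, 0, 0.5], 0, 0], [[0.02, 0, 0.68], 0, 0], [[0.02, 0, 0.68], 0, 0], [[0.02, 0, 0.68], 0, 0], [[0.02, 0, 0.68], 0, 0.5], [[0.02, 0, 0.68], 0, 1], [[0.02, 0, 0.68], 0, 1], [[0.02, 0, 0.68], 0, 1], [[0.02, 0, 0.68], 0, 1], [[0.02, 0, 0.68], 0, 1], [[0.02, 0, 0.68], 0, 1], [[0.02, 0, 0.68], 0, 1], [[0.02, 0, 0.68], 0, 1], [[0.02, 0, 0.68], 0, 1], [[0.02, 0, 0.68], 0, 1]], "newtons": 60}}

```text
clock: 44.45
tcp_pos: [411.9, 280.5, 82.8]
tcp_rot: [-0.0, 0.707, 0.707, -0.0]
ft_force: [-0.5, -0.2, 0.8]
grip_width: 0.086
grip_force: 62.4
```

Run:
```python
from h import *
s=env.state(); print(s["grip_width"]*85,s["tcp_pos"],s["ft_force"])
legs([(412,279,180,0),(560,240,262,-3.8),(653,190,262,-3.8)])
```

```text
7.34718375924826 [411.88685438 280.46219698  82.78490824] [-0.48450235 -0.22967696  0.79973661]
at [411.9 280.5  82.8] ang -0.0 tilt [-0.0001 -0.    ]
[-0.015, 0.001, -0.972] -0.0
  -> [412. 279. 180.] -0.0
[-0.263, 1.0, -0.554] 0.042
[-0.094, 0.487, -0.266] 0.0
  -> [560. 240. 262.] -3.8
[-0.438, 0.962, -0.0] 0.0
  -> [653. 190. 262.] -3.8
```

Request:
{"name": "move_arm", "arguments": {"moves": [[[0, 0, -0.3], 0, 1], [[0, 0, -0.7], 0, 1], [[0, 0, -1], 0, 1], [[0, 0, -1], 0, 1], [[0, 0, -1], 0, 1]]}}

```text
clock: 44.95
tcp_pos: [412.1, 280.5, 183.0]
tcp_rot: [0.0, 0.707, 0.707, 0.001]
ft_force: [-0.9, -0.1, -0.8]
grip_width: 0.078
grip_force: 62.1
```

Request:
{"name": "move_arm", "arguments": {"moves": [[[-0.1, 0.3, -0.3], 0.042, 1], [[-0.2, 0.65, -0.55], 0.042, 1], [[-0.28, 1, -0.55], 0.042, 1], [[-0.28, 1, -0.55], 0.042, 1], [[-0.28, 1, -0.55], 0.042, 1]]}}

```text
clock: 45.45
tcp_pos: [511.1, 251.7, 235.1]
tcp_rot: [-0.001, 0.731, 0.683, -0.002]
ft_force: [-1.1, -0.4, -0.4]
grip_width: 0.081
grip_force: 61.9
```

Request:
{"name": "move_arm", "arguments": {"moves": [[[-0.05, 0.25, -0.15], 0, 1], [[-0.1, 0.49, -0.27], 0, 1], [[-0.1, 0.49, -0.27], 0, 1], [[-0.1, 0.49, -0.27], 0, 1]]}}

```text
clock: 45.85
tcp_pos: [558.7, 239.4, 263.2]
tcp_rot: [-0.001, 0.73, 0.683, -0.001]
ft_force: [-0.4, 0.2, -0.9]
grip_width: 0.08
grip_force: 61.9
```

Run:
```python
from h import *
s=env.state(); print(s["grip_width"]*85)
legs([(653,190,264,-3.8)])
```

```text
6.76289279835264
at [558.7 239.4 263.2] ang -3.8 tilt [-0.0031 -0.0003]
[-0.431, 0.973, -0.008] 0.0
  -> [653. 190. 264.] -3.8
```

Request:
{"name": "move_arm", "arguments": {"moves": [[[-0.13, 0.3, 0], 0, 1], [[-0.26, 0.6, 0], 0, 1], [[-0.43, 0.97, 0], 0, 1], [[-0.43, 0.97, 0], 0, 1], [[-0.43, 0.97, 0], 0, 1], [[-0.43, 0.97, 0], 0, 1], [[-0.43, 0.97, 0], 0, 1], [[-0.43, 0.97, 0], 0, 1]]}}

```text
clock: 46.65
tcp_pos: [653.2, 190.8, 265.1]
tcp_rot: [-0.0, 0.73, 0.684, 0.0]
ft_force: [0.2, -0.5, -1.5]
grip_width: 0.08
grip_force: 62.0
```

Run:
```python
from h import *
im=snap("side","side6")[:,:,::-1].copy(); cv2.imwrite("pics/s6.png",cv2.resize(im[150:310,220:320],None,fx=4,fy=3.75,interpolation=cv2.INTER_CUBIC))
legs([(653,190,205,-3.8)])
print(proj("side",[(652.5,190,150),(641.5+1,33,150),(640,0,150)]))
```

```text
at [653.4 190.7 265.2] ang -3.7 tilt [0.0003 0.0001]
[-0.007, -0.004, 0.602] 0.001
  -> [653. 190. 205.] -3.8
[[263.28665222 229.44696701]
 [279.88615203 191.83395949]
 [283.12399783 184.82758388]]
```

View pics/s6.png

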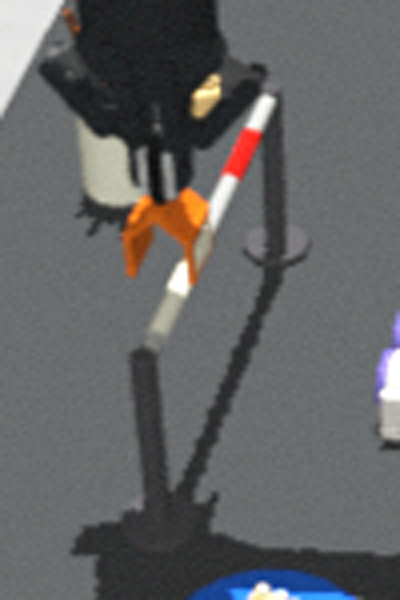

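The tag hangs above the white band, with its plates at crop x 130–195 straddling the rail line at about x 170. I'll lower it slowly.

Request:
{"name": "move_arm", "arguments": {"moves": [[[0, 0, 0.15], 0, 1], [[0, 0, 0.3], 0, 1], [[0, 0, 0.4], 0, 1], [[0, 0, 0.5], 0, 1], [[0, 0, 0.58], 0, 1], [[0, 0, 0.62], 0, 1], [[0, 0, 0.65], 0, 1], [[0, 0, 0.67], 0, 1], [[0, 0, 0.67], 0, 1]]}}

```text
clock: 47.6
tcp_pos: [654.2, 189.9, 197.9]
tcp_rot: [0.0, 0.73, 0.683, 0.0]
ft_force: [-0.2, -0.7, -2.0]
grip_width: 0.085
grip_force: 62.0
```

Request:
{"name": "move_arm", "arguments": {"moves": [[[0, 0, 0.01], 0, 1], [[0, 0, 0.02], 0, 1], [[0, 0, 0.03], 0, 1], [[0, 0, 0.03], 0, 1]]}}

```text
clock: 48.0
tcp_pos: [654.0, 189.9, 194.7]
tcp_rot: [-0.0, 0.73, 0.683, -0.0]
ft_force: [0.7, -0.2, -0.8]
grip_width: 0.081
grip_force: 62.0
```

Request:
{"name": "move_arm", "arguments": {"moves": [[[0, 0, 0.01], 0, 1], [[0, 0, 0.015], 0, 1], [[0, 0, 0.015], 0, 1]]}}

```text
clock: 48.3
tcp_pos: [654.2, 189.9, 194.2]
tcp_rot: [0.0, 0.73, 0.683, 0.0]
ft_force: [-2.5, 0.6, 4.4]
grip_width: 0.084
grip_force: 62.9
```

Request:
{"name": "move_arm", "arguments": {"moves": [[[0, 0, 0.005], 0, 1], [[0, 0, 0.01], 0, 1], [[0, 0, 0.01], 0, 1]]}}

```text
clock: 48.6
tcp_pos: [654.3, 189.9, 194.1]
tcp_rot: [0.0, 0.73, 0.683, 0.0]
ft_force: [-4.5, -1.1, 9.5]
grip_width: 0.079
grip_force: 63.6
```

Request:
{"name": "move_arm", "arguments": {"moves": [[[0, -0.008, -0.003], 0, 1], [[-0.1, -0.008, -0.003], 0, 1], [[-0.2, -0.008, -0.003], 0, 1], [[-0.3, -0.008, -0.003], 0, 1], [[-0.4, -0.008, -0.003], 0, 1], [[-0.5, -0.008, -0.003], 0, 1], [[-0.6, -0.008, -0.003], 0, 1], [[-0.7, -0.008, -0.003], 0, 1], [[-0.8, -0.008, -0.003], 0, 1], [[-0.9, -0.008, -0.003], 0, 1], [[-1, -0.008, -0.003], 0, 1], [[-1, -0.008, -0.003], 0, 1]]}}

```text
clock: 49.8
tcp_pos: [646.2, 88.6, 192.7]
tcp_rot: [-0.0, 0.731, 0.683, -0.0]
ft_force: [-3.7, -0.9, 5.7]
grip_width: 0.075
grip_force: 62.9
```

Request:
{"name": "move_arm", "arguments": {"moves": [[[-0.1, -0.005, 0], 0, 1], [[-0.2, -0.005, 0], 0, 1], [[-0.3, -0.005, 0], 0, 1], [[-0.4, -0.005, 0], 0, 1], [[-0.48, -0.005, 0], 0, 1], [[-0.54, -0.005, 0], 0, 1], [[-0.54, -0.005, 0], 0, 1], [[-0.54, -0.005, 0], 0, 1]]}}

```text
clock: 50.6
tcp_pos: [642.6, 34.9, 192.7]
tcp_rot: [0.001, 0.73, 0.683, -0.001]
ft_force: [-2.4, -3.1, 5.7]
grip_width: 0.08
grip_force: 62.8
```

Run:
```python
from h import *
s=env.state(); print(s["grip_width"]*85,s["tcp_pos"])
t=snap("top","top7")[:,:,::-1]; im=snap("side","side7")[:,:,::-1]
a=cv2.resize(im[140:260,230:320],(450,600),interpolation=cv2.INTER_CUBIC); b=cv2.resize(t[130:180,270:340],(350,250),interpolation=cv2.INTER_CUBIC)
o=np.zeros((600,800,3),np.uint8); o[:,:450]=a; o[:250,450:]=b; cv2.imwrite("pics/s7.png",o)
```

```text
6.824532850177921 [642.63180218  34.86495967 192.66158333]
```

View pics/s7.png

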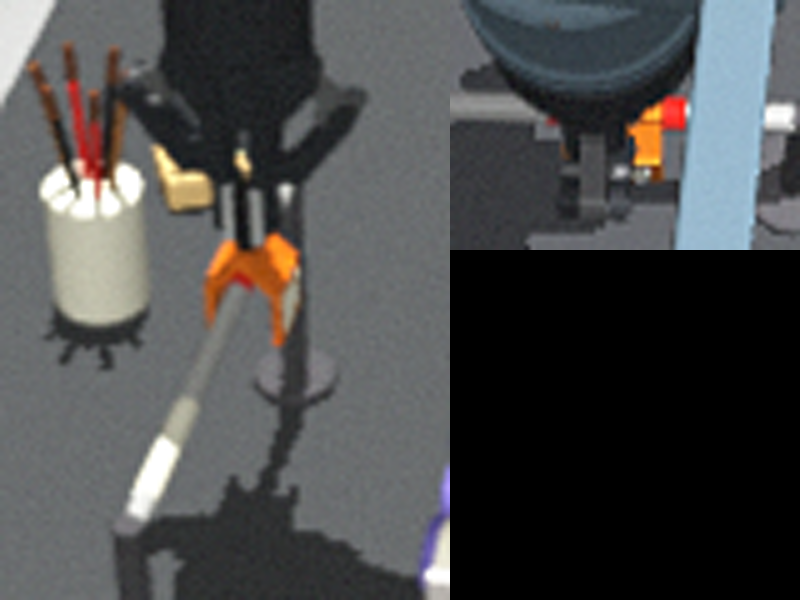

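The tag hangs on the rail over the red band, about 1–2 mm short of centre: its right edge is at u≈312 and the band ends at u≈317. I'll nudge it, release, back off and check.

Request:
{"name": "move_arm", "arguments": {"moves": [[[-0.008, -0.003, 0], 0, 1], [[-0.015, -0.003, 0], 0, 1], [[-0.015, -0.003, 0], 0, 1], [[-0.015, -0.003, -0.005], 0, 0.8], [[-0.015, -0.003, -0.005], 0, 0.6], [[-0.015, -0.003, -0.005], 0, 0.3], [[-0.015, -0.003, -0.005], 0, 0.3], [[-0.015, -0.003, -0.005], 0, 0.3], [[-0.015, -0.003, -0.2], 0, 0.3], [[-0.015, -0.003, -0.5], 0, 0.3], [[-0.015, -0.003, -0.9], 0, 0.3], [[-0.015, -0.003, -0.9], 0, 0.3]]}}

```text
clock: 51.9
tcp_pos: [645.1, 34.6, 289.7]
tcp_rot: [0.004, 0.73, 0.683, 0.004]
ft_force: [1.3, -0.8, -0.8]
grip_width: 0.703
grip_force: 0.0
```

Request:
{"name": "move_arm", "arguments": {"moves": [[[0, -1, -0.3], 0, 0], [[0, -1, -0.3], 0, 0], [[0, -1, -0.3], 0, 0], [[0, -1, -0.3], 0, 0]]}}

```text
clock: 52.3
tcp_pos: [542.1, 41.6, 313.6]
tcp_rot: [0.001, 0.73, 0.683, 0.001]
ft_force: [0.4, -0.2, -0.9]
grip_width: 0.999
grip_force: 0.0
```

Request:
{"name": "move_arm", "arguments": {"moves": [[[-1, -1, 0], 0, 0], [[-1, -1, 0], 0, 0], [[-1, -1, 0], 0, 0], [[-1, -1, 0], 0, 0], [[-1, -1, 0], 0, 0]]}}

```text
clock: 52.8
tcp_pos: [436.8, -52.7, 312.8]
tcp_rot: [0.0, 0.731, 0.682, 0.0]
ft_force: [-0.2, -0.3, 1.0]
grip_width: 0.998
grip_force: 0.0
```

Request:
{"name": "move_arm", "arguments": {"moves": [[[-1, -0.5, 0], 0, 0], [[-1, -0.5, 0], 0, 0], [[-1, -0.5, 0], 0, 0], [[-1, -0.5, 0], 0, 0], [[-1, -0.5, 0], 0, 0]]}}

```text
clock: 53.3
tcp_pos: [380.6, -147.7, 312.6]
tcp_rot: [-0.0, 0.73, 0.683, 0.0]
ft_force: [-0.7, 0.8, -0.4]
grip_width: 0.998
grip_force: 0.0
```

Run:
```python
from h import *
t=snap("top","top8")[:,:,::-1]
cv2.imwrite("pics/t8.png",cv2.resize(t[125:245,140:345],None,fx=3.9,fy=3.9,interpolation=cv2.INTER_CUBIC))
H,S,V=[a.astype(int) for a in cv2.split(cv2.cvtColor(np.ascontiguousarray(t),cv2.COLOR_BGR2HSV))]
o=(H>=7)&(H<22)&(S>180)&(V>100); r=((H<6)|(H>174))&(S>150)&(V>80)
o[:125]=o[185:]=0; o[:,:250]=0;o[:,345:]=0
for c,a,q in blobs(o,20): print("or",c,a,q,plane("top",c,160))
for c,a,q in blobs(r,8): print("red",c,a,q)
for v in range(138,172,2): u=np.nonzero(o[v])[0]; print(v,(u.min(),u.max()) if len(u) else None,end=" ")
```

```text
or [301.82517483 153.44405594] 286 ((302.0, 153.5), (21.0, 20.0), 90.0) [636.90420309  35.35375913 160.        ]
red [376.25925926  89.44444444] 27 ((375.88458251953125, 89.9230728149414), (1.941450595855713, 14.422204971313477), 33.6900634765625)
red [362.33333333  97.83333333] 12 ((362.0, 98.5), (5.0, 2.0), 90.0)
red [290.5 151.5] 12 ((290.5, 151.5), (5.0, 1.0), 90.0)
red [314.4  152.56] 25 ((314.0, 152.5), (5.0, 4.0), 90.0)
138 None 140 None 142 None 144 (np.int64(293), np.int64(312)) 146 (np.int64(293), np.int64(312)) 148 (np.int64(292), np.int64(312)) 150 (np.int64(292), np.int64(312)) 152 (np.int64(292), np.int64(312)) 154 (np.int64(292), np.int64(311)) 156 (np.int64(293), np.int64(311)) 158 (np.int64(293), np.int64(311)) 160 (np.int64(293), np.int64(311)) 162 (np.int64(293), np.int64(304)) 164 (np.int64(294), np.int64(311)) 166 None 168 None 170 None
```

View pics/t8.png

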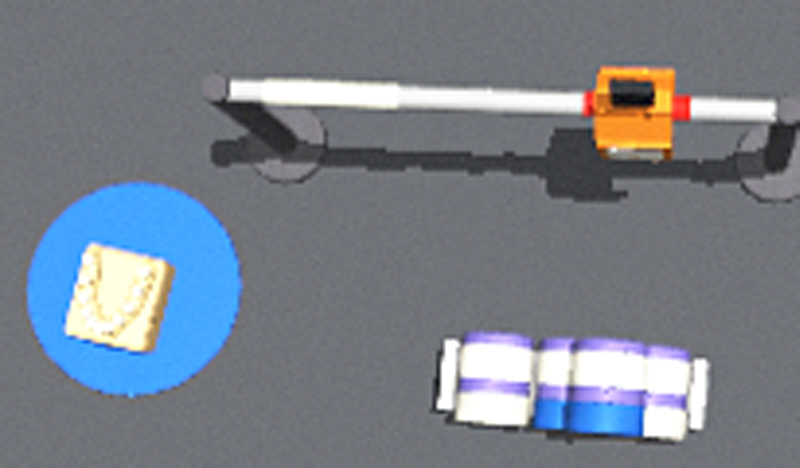

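The tag hangs with red showing on both sides (12 and 16 crop px), which puts it within about 1 mm of centre. The cast is wholly on the mat and the pyramid stands. I'm handing it in.

```bash
python3 -c "
from plant import env
print(env.job_done())"
```

```text
the job is handed in; nothing more can be done
None
```

The job is handed in at about 53 s: the cast stands on the blue mat, the four jars that were there form the pyramid (three below, one saddled on top), and the tag hangs within about 1 mm of the red band's centre; no verdict came back.

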